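Change a snap-in filter cartridge from one dock to the other

ROBOT

A 7-joint arm with a two-finger parallel gripper is mounted at the origin on a cart in front of the work surface, level with it; the furniture and walls round the work are solid. World frame = base frame: x ahead of the robot, y to its left, z up, the work surface at z = 0. Lengths are in m, angles in rad, forces in N, time in s.
With the tool pointing down it reaches from about 0.425 to 0.925 m from the base axis. Payload 6.8 kg.
Tool frame: the origin (TCP) lies midway between the tips of the shut fingers; the grasp point (between the pads) lies 19 mm behind it; z points along the fingers, y is the direction in which the jaws open and shut (so a half turn about z gives the same grasp; the last joint's range is limited). The gripper opens to 85 mm and grips with 20 to 120 N. Pads are 22 mm wide; open, the fingers measure 114 mm over their backs; the gripper's body (76 mm by 85 mm) begins 54 mm behind the grasp point. The pads swing forward as they close: fully open they stand 13 mm farther back than shut.
Start: joints at [-1.241, 0.477, 0.022, 1.555, -0.011, 1.109, -0.083], TCP at [0.286, 0.611, 0.231] pointing down, gripper open.
Joint ranges: [-2.96, 2.96], [-0.34, 2.1], [-1.41, 1.46], [0.24, 2.44], [-1.37, 4.51], [0.17, 1.92], [-2.96, 2.96]. Speed limits (rad/s): [2.39, 2.39, 3.14, 3.14, 3.14, 3.14, 3.14].

INTERFACE

Orientations are given as a rotation vector (axis times angle).
In Python, from bench import r, imaging gives the robot as it stands.
- The arm moves only by the tool jog_arm, never from a script. Its argument "rows" is a list of rows, each an object with "delta_rot": the turn, a rotation vector about the tool's x, y, z in degrees, a list of three; "xyz": the shift along the tool's x, y, z in cm, a list of three; "fingers": the closure, from 0 (fully open) to 1 (shut). A call has exactly 5 rows; each row is the pose to reach, as a shift and turn from the pose measured when the call began, along the tool's axes at that moment; what a row does not reach only later rows make up. A row lasts 1/12 s, in which the tool goes at most 41.7 mm and 7.16 degrees, less where a joint would pass 70% of its speed; a pose out of reach is approached as far as the arm can. A call with a gripper value outside its range is refused whole. The fingers move at their own pace and stop on an object; "grip_force" is the grip in N (left out, the last holds). Time passes only in rows, so rows that repeat a pose let the fingers close, or fill a call up. It gives the time, the measured TCP pose, the force and the opening at its end, in the units of the state.
- r.get_obs(): the state, without advancing time (a new reading comes with each control period).
- imaging.grab_frame(name): name is "side" or "top" or "wrist"; returns the picture (400x640x3 uint8, blue, green, red); there is no depth.
- imaging.camera_info(name): a dict with "camera_matrix" (3x3 intrinsics, pixels), "xyz" and "attitude" of the camera in the world. Camera axes: x right, y down, z forward; pixel columns grow to the right and rows downward; lengths in m; the calibration is good to about 2 mm. A picture is of the moment at which its call begins: read the wrist's pose just before it. camera_info takes no time and is no camera call; for the wrist camera it gives the pose at the moment of the call.
- r.hand_in(): hands the job in, once; it reports no verdict.
Trained networks look in the newest picture that a camera, given by its name, has taken for a name from the list of things; names that differ only in an ending like _2 or _b are one class to them, and where a whole thing is asked for, a point or a joint stands for the part that bears it (a point fixed in the world has none). Each returns a list of dicts, best first, with "conf" (0 to 1); they miss things now and then, are a little off and sometimes report something else, mostly with a low value. They report only what shows in the picture. A call takes as long as a camera call. They do not tell look-alikes from the thing itself.
- imaging.find_in(camera, query): "position" ([column, row] in pixels, amid what is visible of it).
- imaging.cut_out(camera, query): "region" (400x640 bool, what is visible of it) and "position" ([column, row] in pixels, amid what is visible of it).
- imaging.tip_of(camera, query): "position" ([column, row] in pixels: a listed point, or the origin of a listed thing).
The state is a dict: "clock": time; "joints": joint angles; "qvel": joint speeds; "tau": joint torques, N m; "tcp_pos": TCP position; "orientation": TCP orientation; "contact_force": force on the tool from outside, world axes, zero at the start; "moment": the same for the moment, N m; "grip_width": finger opening in m.
Only numpy, scipy, OpenCV 4.12 (cv2) and the standard library are available. Lean on these libraries where they do the work, as an engineer would, in place of code of your own. Each camera call takes 0.05 s, during which the arm holds its last target.

TASK

The grey optical filter cartridge with the two orange side tabs is snapped into the blue dock. Pinch its two sprung tabs together to free it, take it out and press it down into the white dock until it is fully home and both tabs have sprung back out and locked it in, then let go. Be gentle: do not squeeze or push hard and do not pull while it is still latched, and leave the other things on the bench where they are.

Things in the scene. Friction and masses are not known exactly. Their poses are not given: they have to be found in the camera images.
- cartridge: Loose upright filter cartridge, grey, round amber window front and back, 36 (x) x 38 (y) x 84 mm tall, about 0.11 kg. Origin: centre of its underside; z up; orange tabs on its +y and -y sides. Above 34 mm its grey body is 34 mm wide across y. Locked into a dock, its origin is 14 mm above the bench over the dock's origin (white dock: collar in the middle); on the rubber floor, 13 mm.
- barb_level (a point): Point on the cartridge's axis 26 mm above its origin, level with the flat tops of the two outward barbs of the tabs, which reach 24 mm from the axis on each side and hook under the dock's lips. Each tab must go in 3.5 mm to clear its lip, 5 mm if the cartridge stands to one side of its well.
- tab_left_pad (a point): Finger pad of the orange tab on the cartridge's +y side: middle of its flat outward face, 25 mm from the axis when sprung out, 62 mm above the cartridge's origin; moves with the tab. The ribbed rubber face (it hardly slips) is 20 mm wide and spans 42 to 79 mm above the origin. Pinch both tabs from above, across y, fingertips above the dock's rim; held in, they carry the cartridge.
- tab_right_pad (a point): The same on the cartridge's -y side.
- tab_left (a joint): Inward travel of the +y tab: 0 sprung out, 0.006 m fully in (rigid stop). Its spring gives 1.4 N at 0 and 5.6 N at the stop. The pads are then 50 and 38 mm apart. A grip of 10 to 15 N is right; a tab snaps when squeezed with more than about 30 N.
- tab_right (a joint): The same for the -y tab.
- blue_dock: Blue dock with dark foot, which holds the cartridge at the start; fixed to the bench, open at the top, with a foot 62 x 80 x 4 mm. Origin: centre of its underside, on the bench; z up, y along its longer side. The cartridge stands upright in its well with about 1.5 mm of play all round, its y axis along the dock's y axis (either way round).
- blue_dock_throat (a point): Blue dock: point in the middle of its throat, 44 mm above the bench. Above it the mouth is a 45 degree lead-in up to a rim 50 mm above the bench, 54 mm wide across y and 49 mm across x. Along both y sides the throat is a catch lip, 41 mm from lip to lip, its underside 40 mm above the bench; the cartridge's barbs lock under it.
- white_dock: White dock with grey foot, empty at the start, same form as the blue one; fixed to the bench, open at the top, with a foot 62 x 80 x 4 mm. Origin: centre of its underside, on the bench; z up, y along its longer side. The cartridge stands upright in its well with about 1.5 mm of play all round, its y axis along the dock's y axis (either way round).
- white_dock_throat (a point): White dock: the same point for its collar's middle setting. The collar (lead-in, lips, sprung plate and floor together) is set by hand up to 5 mm higher or lower, differently each time, and this is not measured: find home by feel. Both docks crack when the cartridge is pushed, pulled or levered against them with more than about 22 N; 8 to 14 N of push is right.
- white_dock_lift (a joint): Travel of the sprung steel plate in the well of the white dock (blue: the same): 0 free, its top 20 mm above the bench (collar in the middle); grows downward. It pushes the cartridge up with 2.4 N at 0 and 4.2 N at 0.006 (locked in); rubber floor at 0.007: 6 N, then 10 N per mm. Home is felt as a soft push turning firm; the barbs clear the lips only in the last 1 mm, so press on the floor as you let go.
- cuvette_box: Shut black cell case, 87 x 84 x 41 mm, a bystander; origin: centre of its underside.
- petri_dish: Small glass dish, 60 mm across, 12 mm high, a bystander; origin: centre of its underside.
- timer: White bench timer, 52 x 66 x 24 mm, with a red and a black button, a bystander; origin: centre of its underside.
- filter_box: Small black and white carton, 90 x 60 x 26 mm, a bystander; origin: centre of its underside.
Not all that is in view belongs to the job. Several things look just like the blue_dock: the one meant starts nearest to the robot's base.

How it is judged:
By the outcome, as a careful person would: the job done as asked, in the order asked, and still so for the second after the job is handed in, with the robot touching nothing.
It also fails if it takes over 64 s, if anything falls off the work surface, if the arm or the gripper's body presses on something with over 40 N, if the wrist force passes 120 N, or if a joint passes its speed limit or range.

## Working session

There is one attempt and no reset: what is moved stays moved. The work goes in short steps, Python scripts to look and compute and a tool call to move; the robot and the scene stay as the last step left them, time stands still between calls to the robot, and variables do not carry over. Pictures are saved under pics/ and viewed, and the job is handed in when it is done.

Besides the shell and the picture viewer there is one more tool, called after "Request:" as name(argument=value, ...), one argument or row to a line, values as JSON. jog_arm: Moves the arm, as the interface text tells. Its arguments: {"type":"object","properties":{"rows":{"type":"array","items":{"type":"object","properties":{"delta_rot":{"type":"array","items":{"type":"number"}},"xyz":{"type":"array","items":{"type":"number"}},"fingers":{"type":"number"}}}},"grip_force":{"type":"number"}},"required":["rows"]}

```bash
ls; mkdir -p pics; cat > h.py <<'E'
import numpy as np, cv2
from scipy.spatial.transform import Rotation as R
from bench import r, imaging
def cam(n):
    i=imaging.camera_info(n); K=np.array(i["camera_matrix"]); p=np.array(i["xyz"]); a=np.array(i["attitude"])
    Rm=R.from_rotvec(a).as_matrix() if a.size==3 else (a if a.size==9 else R.from_quat(a).as_matrix())
    return K,p,Rm
def ray(n,px,c=None):
    K,p,Rm=c or cam(n); d=Rm@np.linalg.inv(K)@np.array([px[0],px[1],1.]); return p,d
def atz(n,px,z,c=None):
    p,d=ray(n,px,c); return p+d*(z-p[2])/d[2]
def proj(n,P,c=None):
    K,p,Rm=c or cam(n); q=K@(Rm.T@(np.array(P)-p)); return q[:2]/q[2]
E
python3 - <<'E'
from h import *
for n in ["top","side","wrist"]:
    print(n,imaging.camera_info(n))
o=r.get_obs(); print({k:np.round(v,4) for k,v in o.items()})
for n in ["top","side"]:
    cv2.imwrite(f"pics/{n}0.png",imaging.grab_frame(n))
    for q in ["cartridge","blue_dock","white_dock"]:
        print(n,q,[(np.round(d["position"],1),round(d["conf"],2)) for d in imaging.find_in(n,q)])
E
```

```text
pics
top {'camera_matrix': array([[506.61405218,   0.        , 309.202434  ],
       [  0.        , 506.61405218, 198.63740898],
       [  0.        ,   0.        ,   1.        ]]), 'xyz': array([ 0.53149959, -0.02558051,  1.4801961 ]), 'attitude': array([-2.19492934,  2.14253205, -0.0684311 ])}
side {'camera_matrix': array([[371.37179288,   0.        , 324.16944452],
       [  0.        , 371.37179288, 200.36793206],
       [  0.        ,   0.        ,   1.        ]]), 'xyz': array([ 1.04821529, -0.45790047,  0.98184024]), 'attitude': array([-2.42716361, -0.86914699,  0.2849457 ])}
wrist {'camera_matrix': array([[291.66905227,   0.        , 316.84581173],
       [  0.        , 291.66905227, 199.81735124],
       [  0.        ,   0.        ,   1.        ]]), 'xyz': array([0.22581226, 0.63976466, 0.37302676]), 'attitude': array([2.45390045, 1.56159471, 0.20733998])}
{'clock': np.float64(0.0), 'joints': array([-1.2411,  0.4778,  0.0223,  1.5565, -0.0115,  1.1093, -0.0831]), 'qvel': array([-0.0004,  0.    ,  0.0018,  0.0023, -0.0003, -0.0006, -0.0005]), 'tau': array([ 3.00000e-04, -5.96473e+01,  1.60830e+00, -2.81193e+01,
        1.26000e-02,  9.60000e-03,  0.00000e+00]), 'tcp_pos': array([0.2859, 0.6108, 0.2303]), 'orientation': array([-6.8210e-01, -3.0663e+00,  2.9000e-03]), 'contact_force': array([0.191 , 0.1395, 0.428 ]), 'moment': array([ 0.0025, -0.0142, -0.0016]), 'grip_width': np.float64(0.0856)}
top cartridge [(array([260.6, 251.8]), 0.66), (array([357.8, 265.9]), 0.26)]
top blue_dock [(array([215.7, 238.8]), 0.9), (array([266.2, 248.5]), 0.75), (array([292.7, 170.3]), 0.72), (array([319.9, 130.5]), 0.57)]
top white_dock [(array([358.8, 263.1]), 0.89)]
side cartridge [(array([316.6, 150.6]), 0.52)]
side blue_dock [(array([348.1, 139.4]), 0.94), (array([361.9, 211.3]), 0.93), (array([377.1, 245.1]), 0.91), (array([318.1, 163.7]), 0.74)]
side white_dock [(array([250.1, 205.9]), 0.84)]
```

View pics/top0.png

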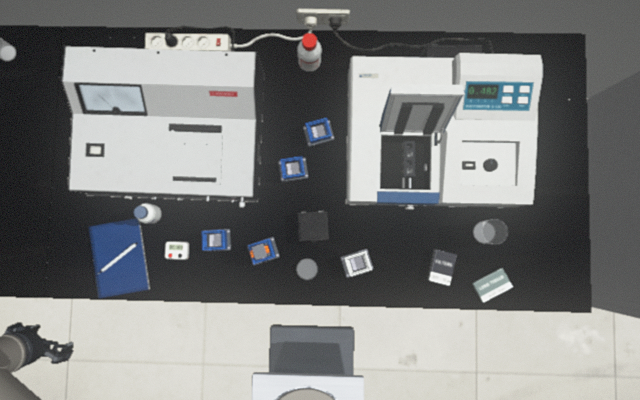

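View pics/side0.png

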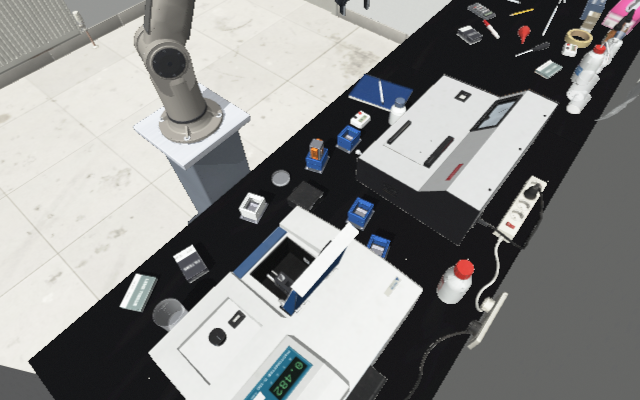

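```bash
python3 - <<'E'
from h import *
for q in [(215.7,238.8),(266.2,248.5),(292.7,170.3),(319.9,130.5),(358.8,263.1)]:
    P=atz("top",q,0.03); print(q,P.round(3),np.hypot(P[0],P[1]).round(3))
t=cv2.imread("pics/top0.png"); s=cv2.imread("pics/side0.png")
a=cv2.resize(t[205:305,190:400],None,fx=3.6,fy=3.6,interpolation=cv2.INTER_CUBIC)
b=cv2.resize(s[100:250,210:400],None,fx=4,fy=4,interpolation=cv2.INTER_CUBIC)
cv2.imwrite("pics/ta.png",a);cv2.imwrite("pics/sa.png",b)
E
```

```text
(215.7, 238.8) [0.531 0.271 0.03 ] 0.596
(266.2, 248.5) [0.507 0.125 0.03 ] 0.522
(292.7, 170.3) [0.734 0.055 0.03 ] 0.736
(319.9, 130.5) [ 0.852 -0.02   0.03 ] 0.852
(358.8, 263.1) [ 0.472 -0.14   0.03 ] 0.493
```

View crops.

View pics/ta.png

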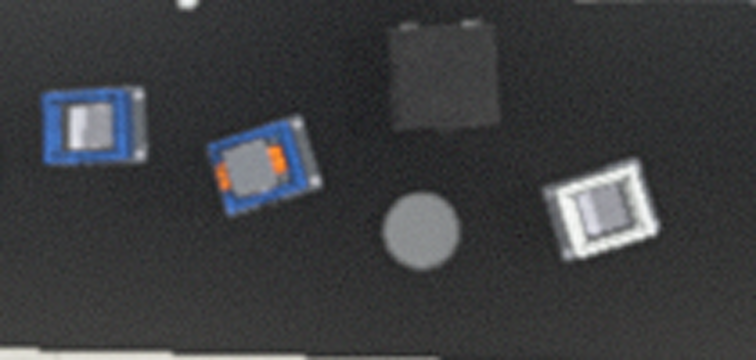

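View pics/sa.png

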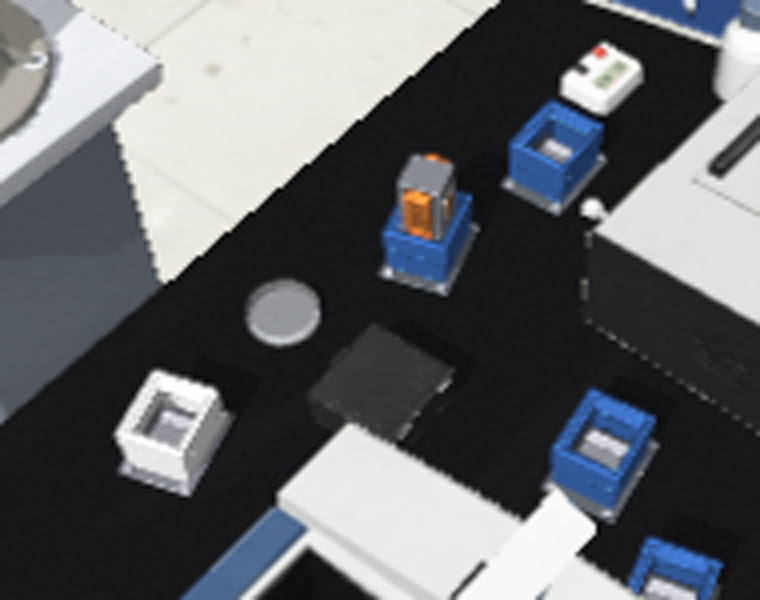

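Blue-dock look-alikes in the top view are at px (216,239), (264,250), (293,170) and (320,130). The one at (264,250) is meant: it is nearest the base (0.52 m) and the only one holding the orange-tabbed cartridge, which the crops confirm. The white dock is at (358,263). Next I'll bring the wrist camera over it.

```bash
cat >> h.py <<'E'
def Rdown(ydeg):
    a=np.radians(ydeg); y=np.array([np.cos(a),np.sin(a),0]); z=np.array([0,0,-1.]); return np.column_stack([np.cross(y,z),y,z])
def delta(pos,ydeg,tool=None):
    o=r.get_obs(); p=np.array(o["tcp_pos"]); Rm=R.from_rotvec(o["orientation"]).as_matrix()
    d=Rm.T@(np.array(pos)-p)*100; rv=np.degrees(R.from_matrix(Rm.T@Rdown(ydeg)).as_rotvec())
    print("tcp",p.round(4),"yaw_y",np.degrees(np.arctan2(Rm[1,1],Rm[0,1])).round(2),"tilt z",Rm[:,2].round(4),"-> xyz cm",d.round(2),"rot deg",rv.round(2), "F",np.round(o["contact_force"],2),"w",round(float(o["grip_width"]),4),"t",round(float(o["clock"]),2))
def camtool():
    K,p,Rc=cam("wrist"); o=r.get_obs(); Rm=R.from_rotvec(o["orientation"]).as_matrix(); return Rm.T@(p-o["tcp_pos"]),Rm.T@Rc
E
python3 - <<'E'
from h import *
t,Rc=camtool(); print(t.round(4),Rc.round(3))
# tcp pose so camera looks: check view px of cartridge for a candidate pose
for P,y in [((0.55,0.14,0.27),110),((0.56,0.15,0.27),110),((0.50,0.12,0.27),110)]:
    Rm=Rdown(y); K=cam("wrist")[0]
    c=(K,np.array(P)+Rm@t,Rm@Rc); print(P,proj("wrist",(0.507,0.125,0.098),c),proj("wrist",(0.507,0.125,0.0),c))
delta((0.50,0.12,0.27),110)
E
```

```text
[ 0.0667  0.0005 -0.1427] [[ 0.    -0.965 -0.263]
 [ 1.     0.     0.   ]
 [-0.    -0.263  0.965]]
(0.55, 0.14, 0.27) [316.89829521 140.93074531] [316.87193238 136.08002792]
(0.56, 0.15, 0.27) [311.20183852 128.48642482] [312.5204506  126.53348229]
(0.5, 0.12, 0.27) [318.40994013 190.34873705] [318.04249129 174.48266458]
tcp [0.2861 0.6113 0.2312] yaw_y 64.91 tilt z [-1.e-04 -2.e-04 -1.e+00] -> xyz cm [-40.2  -35.43  -3.88] rot deg [-1.000e-02 -1.000e-02 -4.509e+01] F [-0.73 -0.24 -0.54] w 0.0854 t 0.4
```

Request:
jog_arm(
  rows=[
    {"xyz": [-2.7,-2.4,-0.3],"delta_rot": [0,0,-3],"fingers": 0},
    {"xyz": [-5.4,-4.7,-0.5],"delta_rot": [0,0,-6],"fingers": 0},
    {"xyz": [-8.0,-7.1,-0.8],"delta_rot": [0,0,-9],"fingers": 0},
    {"xyz": [-10.7,-9.4,-1.0],"delta_rot": [0,0,-12],"fingers": 0},
    {"xyz": [-13.4,-11.8,-1.3],"delta_rot": [0,0,-15],"fingers": 0},
  ],
  grip_force=20,
)

```text
clock: 0.82
tcp_pos: [0.3579, 0.446, 0.2443]
orientation: [0.272, 3.13, -0.0]
contact_force: [0.4, -1.0, -0.5]
grip_width: 0.0851
```

```bash
python3 -c "
from h import *
delta((0.50,0.12,0.22),110)"
```

```text
tcp [0.3579 0.446  0.2443] yaw_y 80.08 tilt z [-0.e+00 -2.e-04 -1.e+00] -> xyz cm [-19.62 -29.67   2.43] rot deg [-1.000e-02 -0.000e+00 -2.992e+01] F [ 0.45 -0.98 -0.48] w 0.0851 t 0.82
```

Request:
jog_arm(
  rows=[
    {"xyz": [-2.0,-3.0,0.2],"delta_rot": [0,0,-3],"fingers": 0},
    {"xyz": [-3.9,-5.9,0.5],"delta_rot": [0,0,-6],"fingers": 0},
    {"xyz": [-5.9,-8.9,0.7],"delta_rot": [0,0,-9],"fingers": 0},
    {"xyz": [-7.8,-11.8,0.9],"delta_rot": [0,0,-12],"fingers": 0},
    {"xyz": [-9.8,-14.8,1.2],"delta_rot": [0,0,-15],"fingers": 0},
  ],
)

```text
clock: 1.23
tcp_pos: [0.4294, 0.282, 0.2326]
orientation: [-0.144, 3.138, 0.001]
contact_force: [0.9, -0.1, -0.2]
grip_width: 0.0855
```

```bash
python3 -c "
from h import *
delta((0.50,0.12,0.20),110)"
```

```text
tcp [0.4294 0.282  0.2326] yaw_y 95.24 tilt z [ 7.e-04  6.e-04 -1.e+00] -> xyz cm [ -5.55 -16.78   3.26] rot deg [  0.03   0.05 -14.76] F [ 0.88 -0.08 -0.22] w 0.0855 t 1.23
```

Request:
jog_arm(
  rows=[
    {"xyz": [-1.1,-3.4,0.6],"delta_rot": [0,0,-3],"fingers": 0},
    {"xyz": [-2.2,-6.7,1.3],"delta_rot": [0,0,-6],"fingers": 0},
    {"xyz": [-3.3,-10.1,2.0],"delta_rot": [0,0,-9],"fingers": 0},
    {"xyz": [-4.4,-13.4,2.6],"delta_rot": [0,0,-12],"fingers": 0},
    {"xyz": [-5.5,-16.8,3.3],"delta_rot": [0,0,-14.8],"fingers": 0},
  ],
)

```text
clock: 1.65
tcp_pos: [0.5001, 0.1183, 0.1997]
orientation: [-0.551, 3.091, 0.001]
contact_force: [0.0, 0.5, 0.5]
grip_width: 0.0859
```

```bash
python3 - <<'E'
from h import *
delta((0.50,0.12,0.20),110)
c=cam("wrist"); f=imaging.grab_frame("wrist"); cv2.imwrite("pics/w1.png",f)
for q,z in [("cartridge",.014),("tab_left_pad",.076),("tab_right_pad",.076),("blue_dock",0),("blue_dock_throat",.044),("barb_level",.04)]:
    print(q,[(np.round(d["position"],1),round(d["conf"],2),atz("wrist",d["position"],z,c).round(4)) for d in imaging.tip_of("wrist",q)])
E
```

```text
tcp [0.5001 0.1183 0.1997] yaw_y 110.2 tilt z [ 0.0016  0.0011 -1.    ] -> xyz cm [-0.05  0.16 -0.03] rot deg [0.03 0.11 0.2 ] F [0.04 0.48 0.52] w 0.0859 t 1.65
cartridge [(array([333.6, 184.8]), 0.74, array([0.4987, 0.139 , 0.014 ]))]
tab_left_pad [(array([360.5, 201.6]), 0.7, array([0.4936, 0.1606, 0.076 ]))]
tab_right_pad [(array([313.6, 203.8]), 0.57, array([0.511 , 0.1196, 0.076 ]))]
blue_dock [(array([214.5, 325.4]), 0.93, array([0.7434, 0.058 , 0.    ])), (array([149.9, 370.8]), 0.85, array([ 0.8509, -0.0099,  0.    ])), (array([333.9, 184.4]), 0.8, array([0.5007, 0.141 , 0.    ]))]
blue_dock_throat [(array([441.1, 256.2]), 0.88, array([0.5279, 0.2776, 0.044 ])), (array([313.3, 201.8]), 0.58, array([0.5178, 0.1214, 0.044 ]))]
barb_level [(array([332.2, 192.2]), 0.7, array([0.5019, 0.1371, 0.04  ]))]
```

View pics/w1.png

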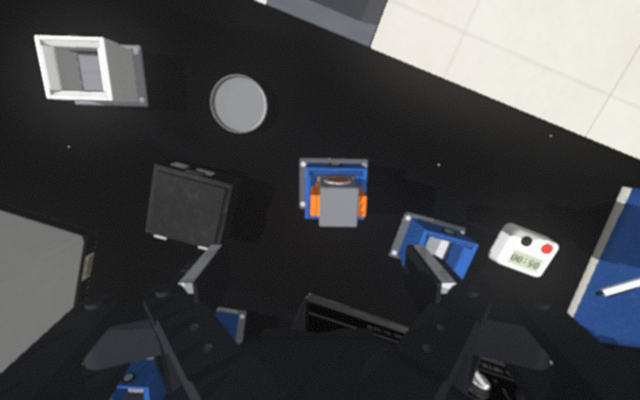

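```bash
python3 - <<'E'
from h import *
f=cv2.imread("pics/w1.png"); cv2.imwrite("pics/w1z.png",cv2.resize(f[145:240,285:385],None,fx=6,fy=6,interpolation=cv2.INTER_CUBIC))
for cn in ["top","side"]:
  c=cam(cn); imaging.grab_frame(cn)
  for q,z in [("cartridge",.014),("blue_dock",0),("tab_left_pad",.076),("tab_right_pad",.076),("white_dock",0)]:
    print(cn,q,[(np.round(d["position"],1),round(d["conf"],2),atz(cn,d["position"],z,c).round(4)) for d in imaging.tip_of(cn,q)])
E
```

```text
top cartridge []
top blue_dock [(array([319.2, 131.3]), 0.82, array([ 0.8561, -0.0183,  0.    ])), (array([217.4, 240.8]), 0.74, array([0.5252, 0.2715, 0.    ])), (array([265.2, 246.9]), 0.61, array([0.511, 0.131, 0.   ])), (array([288. , 172.2]), 0.57, array([0.7318, 0.0708, 0.    ]))]
top tab_left_pad []
top tab_right_pad []
top white_dock [(array([357.1, 261.2]), 0.62, array([ 0.4765, -0.137 ,  0.    ])), (array([264.6, 249.7]), 0.41, array([0.5028, 0.1325, 0.    ]))]
side cartridge [(array([315.2, 164.3]), 0.7, array([0.5069, 0.1231, 0.014 ]))]
side blue_dock [(array([346.9, 142.1]), 0.79, array([0.5209, 0.2793, 0.    ])), (array([317.7, 163.8]), 0.73, array([0.5043, 0.1385, 0.    ])), (array([361.1, 216.8]), 0.73, array([0.7444, 0.062 , 0.    ])), (array([372.8, 256.8]), 0.73, array([ 0.8507, -0.025 ,  0.    ])), (array([281.6, 178.7]), 0.3, array([0.4522, 0.0146, 0.    ]))]
side tab_left_pad []
side tab_right_pad [(array([311.3, 151.3]), 0.59, array([0.4968, 0.119 , 0.076 ]))]
side white_dock [(array([251.2, 210.7]), 0.84, array([ 0.4643, -0.137 ,  0.    ])), (array([318.8, 158.3]), 0.52, array([0.4915, 0.1595, 0.    ]))]
```

View pics/w1z.png

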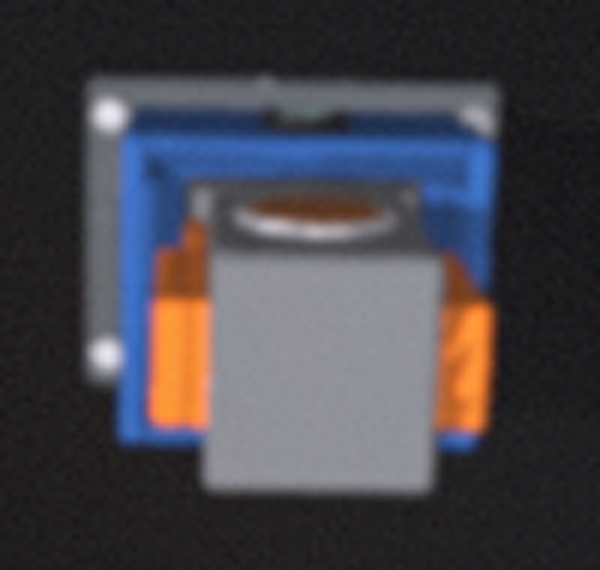

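```bash
python3 - <<'E'
from h import *
c=cam("wrist")
C=np.array([(210,252),(440,252),(436,492),(205,492)])/6.-0.4+[285,145]
P=np.array([atz("wrist",p,.098,c) for p in C])[:,:2]; print(P.round(4),P.mean(0))
for i in range(4):
    d=P[(i+1)%4]-P[i]; print(np.linalg.norm(d).round(4),np.degrees(np.arctan2(d[1],d[0])).round(1))
F=np.array([(85,80),(497,85),(85,378)])/6.-.4+[285,145]
P=np.array([atz("wrist",p,.004,c) for p in F])[:,:2]; print(P.round(4), "foot centre",(P[1]+P[2])/2)
for a,b in [(0,1),(0,2)]:
    d=P[b]-P[a]; print(np.linalg.norm(d).round(4),np.degrees(np.arctan2(d[1],d[0])).round(1))
delta(tuple((0.5,0.14))+(0.13,),110)
E
```

```text
[[0.488  0.1186]
 [0.4767 0.1495]
 [0.5107 0.1627]
 [0.5225 0.1305]] [0.49944792 0.14034409]
0.0329 110.1
0.0365 21.3
0.0343 -70.0
0.0365 -161.0
[[0.484  0.0924]
 [0.4576 0.1674]
 [0.5407 0.1121]] foot centre [0.4991413  0.13975593]
0.0795 109.4
0.06 19.1
tcp [0.4995 0.1198 0.1996] yaw_y 110.05 tilt z [ 7.e-04  6.e-04 -1.e+00] -> xyz cm [-0.73  1.88  6.96] rot deg [0.02 0.05 0.05] F [0.16 0.79 0.74] w 0.0852 t 2.6
```

Request:
jog_arm(
  rows=[
    {"xyz": [-0.2,0.5,1.5],"delta_rot": [0,0,0],"fingers": 0},
    {"xyz": [-0.4,1.0,3.0],"delta_rot": [0,0,0],"fingers": 0},
    {"xyz": [-0.6,1.5,4.5],"delta_rot": [0,0,0],"fingers": 0},
    {"xyz": [-0.77,1.9,6.0],"delta_rot": [0,0,0],"fingers": 0},
    {"xyz": [-0.77,1.9,7.0],"delta_rot": [0,0,0],"fingers": 0},
  ],
)

```text
clock: 3.02
tcp_pos: [0.4998, 0.1411, 0.1283]
orientation: [0.549, -3.093, -0.001]
contact_force: [-1.2, 0.1, 0.0]
grip_width: 0.0853
```

```bash
python3 - <<'E'
from h import *
delta((0.4995,0.1403,0.13),110)
c=cam("wrist"); f=imaging.grab_frame("wrist"); cv2.imwrite("pics/w2.png",f)
print(proj("wrist",(0.4995,0.1403,0.098),c))
E
```

```text
tcp [0.4998 0.1411 0.1283] yaw_y 110.12 tilt z [-4.e-04  6.e-04 -1.e+00] -> xyz cm [ 0.06 -0.07 -0.17] rot deg [ 0.04 -0.01  0.12] F [-1.17  0.06  0.04] w 0.0853 t 3.02
[314.93543765 228.07916067]
```

View pics/w2.png

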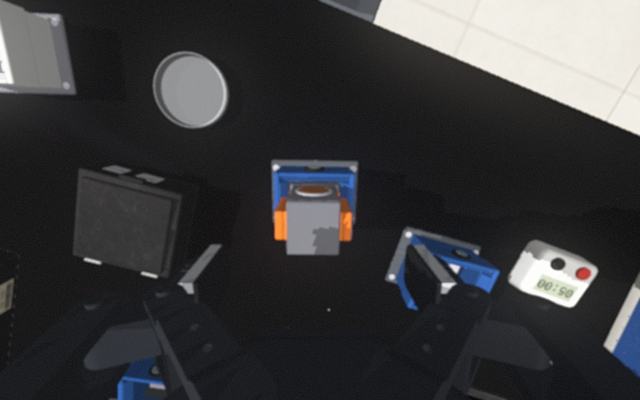

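```bash
python3 - <<'E'
from h import *
f=cv2.imread("pics/w2.png"); cv2.imwrite("pics/w2z.png",cv2.resize(f[155:265,260:370],None,fx=6,fy=6,interpolation=cv2.INTER_CUBIC))
E
```

```text
(no output)
```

View pics/w2z.png

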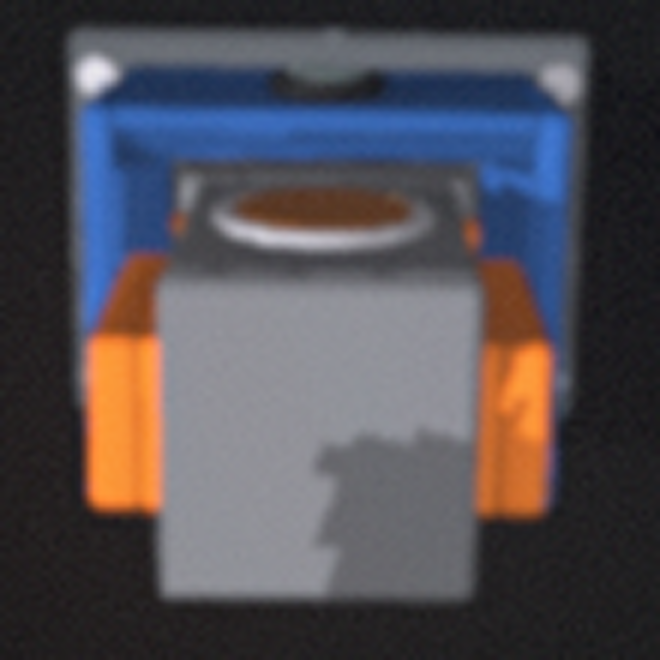

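```bash
python3 - <<'E'
from h import *
c=cam("wrist")
f=lambda A: np.array(A)/6.-.4+[260,155]
P=np.array([atz("wrist",p,.098,c) for p in f([(160,275),(480,275),(474,602),(158,602)])])[:,:2]; print(P.round(4),P.mean(0))
for i in range(4):
    d=P[(i+1)%4]-P[i]; print(np.linalg.norm(d).round(4),np.degrees(np.arctan2(d[1],d[0])).round(1))
Q=np.array([atz("wrist",p,.093,c) for p in f([(88,425),(553,425)])])[:,:2]; d=Q[1]-Q[0]; print("tabs",Q.mean(0),np.linalg.norm(d))
G=np.array([atz("wrist",p,.004,c) for p in f([(68,35),(590,40)])])[:,:2]; d=G[1]-G[0]; m=G.mean(0); u=d/np.linalg.norm(d); n=np.array([u[1],-u[0]]); print("foot",np.linalg.norm(d),np.degrees(np.arctan2(d[1],d[0])),m+n*.031)
delta((*P.mean(0),0.06),110.3)
E
```

```text
[[0.4871 0.1166]
 [0.4759 0.1471]
 [0.51   0.1597]
 [0.5216 0.1279]] [0.49867854 0.13782808]
0.0326 110.1
0.0363 20.3
0.0339 -69.9
0.0363 -161.8
tabs [0.49848303 0.13797611] 0.04984714265206986
foot 0.07927078783522007 109.56166979041242 [0.49959442 0.13839958]
tcp [0.4988 0.1402 0.1269] yaw_y 110.1 tilt z [-2.7e-03 -8.0e-04 -1.0e+00] -> xyz cm [ 0.08 -0.22  6.69] rot deg [ 0.01 -0.16 -0.2 ] F [-0.3  -1.51 -0.81] w 0.0854 t 3.07
```

```bash
python3 - <<'E'
from h import *
for k in range(3):
  c=cam("wrist"); o=r.get_obs(); f=imaging.grab_frame("wrist"); print(o["tcp_pos"].round(4),c[1].round(4),o["qvel"].round(3).tolist())
cv2.imwrite("pics/w3.png",f)
cv2.imwrite("pics/w3z.png",cv2.resize(f[180:330,170:470],None,fx=2.6,fy=2.6,interpolation=cv2.INTER_CUBIC))
E
```

```text
[0.4988 0.1402 0.1269] [0.4368 0.1179 0.2698] [0.007, -0.028, 0.012, -0.004, 0.008, 0.063, -0.002]
[0.4991 0.1398 0.128 ] [0.437  0.1176 0.2709] [0.003, -0.03, 0.013, -0.024, 0.003, 0.028, -0.001]
[0.4999 0.1398 0.1291] [0.4376 0.1175 0.2719] [0.002, -0.023, 0.007, -0.019, 0.002, 0.007, -0.0]
```

View pics/w3z.png

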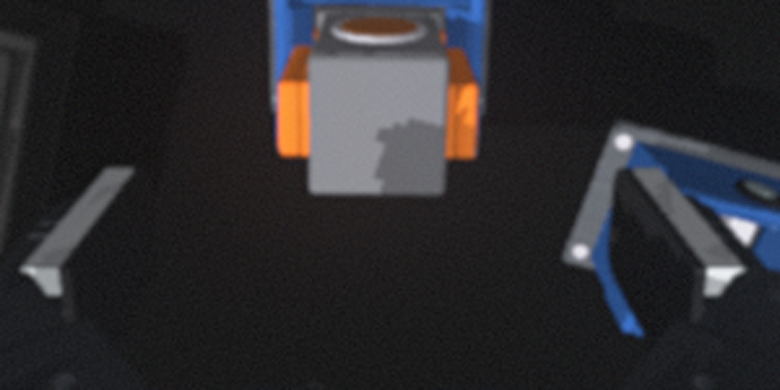

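```bash
python3 -c "
from h import *
delta((0.4990,0.1386,0.053),110.1)"
```

```text
tcp [0.5005 0.1399 0.1299] yaw_y 110.02 tilt z [ 7.e-04  4.e-04 -1.e+00] -> xyz cm [ 0.19 -0.07  7.69] rot deg [ 0.01  0.04 -0.08] F [ 0.67 -0.04  0.43] w 0.0854 t 3.22
```

Request:
jog_arm(
  rows=[
    {"xyz": [0.15,-0.08,1.6],"delta_rot": [0,0,0],"fingers": 0},
    {"xyz": [0.15,-0.08,3.2],"delta_rot": [0,0,0],"fingers": 0},
    {"xyz": [0.15,-0.08,4.8],"delta_rot": [0,0,0],"fingers": 0},
    {"xyz": [0.15,-0.08,6.2],"delta_rot": [0,0,0],"fingers": 0},
    {"xyz": [0.15,-0.08,7.5],"delta_rot": [0,0,0],"fingers": 0},
  ],
)

```text
clock: 3.63
tcp_pos: [0.5003, 0.1385, 0.0552]
orientation: [-0.544, 3.091, 0.001]
contact_force: [0.3, -0.8, 0.1]
grip_width: 0.0853
```

Request:
jog_arm(
  rows=[
    {"xyz": [0,0,0],"delta_rot": [0,0,0],"fingers": 0.1},
    {"xyz": [0,0,0],"delta_rot": [0,0,0],"fingers": 0.2},
    {"xyz": [0,0,0],"delta_rot": [0,0,0],"fingers": 0.3},
    {"xyz": [0,0,0],"delta_rot": [0,0,0],"fingers": 0.3},
    {"xyz": [0,0,0],"delta_rot": [0,0,0],"fingers": 0.3},
  ],
)

```text
clock: 4.05
tcp_pos: [0.501, 0.1387, 0.0563]
orientation: [-0.544, 3.09, 0.001]
contact_force: [0.5, -0.7, 0.2]
grip_width: 0.0597
```

```bash
python3 - <<'E'
from h import *
f=imaging.grab_frame("wrist"); delta((0.4990,0.1386,0.053),110.1)
cv2.imwrite("pics/w4.png",f[150:400,120:520])
cv2.imwrite("pics/w4z.png",cv2.resize(f[200:400,170:470],None,fx=2.6,fy=2.6,interpolation=cv2.INTER_CUBIC))
E
```

```text
tcp [0.5009 0.1386 0.0561] yaw_y 109.98 tilt z [ 0.0039  0.0015 -1.    ] -> xyz cm [0.18 0.06 0.31] rot deg [ 0.    0.24 -0.12] F [-0.67  0.23  0.57] w 0.0598 t 4.1
```

View pics/w4z.png

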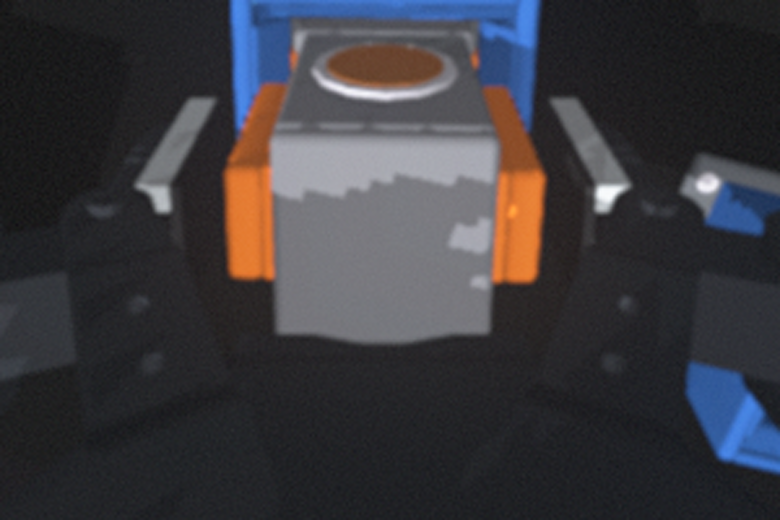

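Request:
jog_arm(
  rows=[
    {"xyz": [0.1,0.0,0.2],"delta_rot": [0,0,0],"fingers": 0.33},
    {"xyz": [0.17,0.0,0.25],"delta_rot": [0,0,0],"fingers": 0.36},
    {"xyz": [0.17,0.0,0.25],"delta_rot": [0,0,0],"fingers": 0.39},
    {"xyz": [0.17,0.0,0.25],"delta_rot": [0,0,0],"fingers": 0.4},
    {"xyz": [0.17,0.0,0.25],"delta_rot": [0,0,0],"fingers": 0.4},
  ],
  grip_force=20,
)

```text
clock: 4.52
tcp_pos: [0.4993, 0.1381, 0.0535]
orientation: [-0.544, 3.09, 0.001]
contact_force: [-0.4, -0.5, -0.8]
grip_width: 0.0514
```

```bash
python3 - <<'E'
from h import *
f=imaging.grab_frame("wrist"); delta((0.4990,0.1386,0.054),110.1)
cv2.imwrite("pics/w5z.png",cv2.resize(f[200:400,170:470],None,fx=2.6,fy=2.6,interpolation=cv2.INTER_CUBIC))
E
```

```text
tcp [0.4993 0.1381 0.0536] yaw_y 109.98 tilt z [ 0.0038  0.0015 -1.    ] -> xyz cm [ 0.01  0.06 -0.04] rot deg [ 0.    0.23 -0.12] F [ 0.3  -0.82  0.29] w 0.0517 t 4.57
```

View pics/w5z.png

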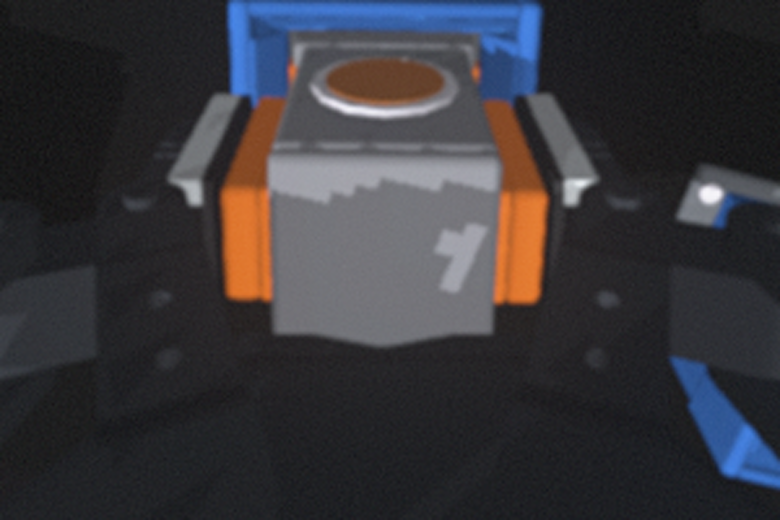

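Request:
jog_arm(
  rows=[
    {"xyz": [0,0.0,-0.03],"delta_rot": [0,0,0],"fingers": 0.43},
    {"xyz": [0,0.0,-0.06],"delta_rot": [0,0,0],"fingers": 0.455},
    {"xyz": [0,0.0,-0.09],"delta_rot": [0,0,0],"fingers": 0.48},
    {"xyz": [0,0.0,-0.12],"delta_rot": [0,0,0],"fingers": 0.505},
    {"xyz": [0,0.0,-0.12],"delta_rot": [0,0,0],"fingers": 0.505},
  ],
  grip_force=20,
)

```text
clock: 4.98
tcp_pos: [0.4993, 0.1381, 0.0549]
orientation: [-0.544, 3.09, 0.001]
contact_force: [-0.4, 1.0, 3.8]
grip_width: 0.0422
```

Request:
jog_arm(
  rows=[
    {"xyz": [0,0.0,-0.03],"delta_rot": [0,0,0],"fingers": 0.52},
    {"xyz": [0,0.0,-0.06],"delta_rot": [0,0,0],"fingers": 0.535},
    {"xyz": [0,0.0,-0.07],"delta_rot": [0,0,0],"fingers": 0.55},
    {"xyz": [0,0.0,-0.07],"delta_rot": [0,0,0],"fingers": 0.555},
    {"xyz": [0,0.0,-0.07],"delta_rot": [0,0,0],"fingers": 0.56},
  ],
  grip_force=20,
)

```text
clock: 5.4
tcp_pos: [0.4993, 0.1381, 0.0557]
orientation: [-0.544, 3.09, 0.001]
contact_force: [-0.5, -0.5, 2.7]
grip_width: 0.0377
```

```bash
python3 - <<'E'
from h import *
f=imaging.grab_frame("wrist"); delta((0.4990,0.1386,0.054),110.1)
cv2.imwrite("pics/w6z.png",cv2.resize(f[200:400,170:470],None,fx=2.6,fy=2.6,interpolation=cv2.INTER_CUBIC))
E
```

```text
tcp [0.4993 0.1382 0.0556] yaw_y 109.98 tilt z [ 0.0039  0.0016 -1.    ] -> xyz cm [0.01 0.05 0.16] rot deg [ 0.01  0.24 -0.12] F [-0.98 -0.06  3.11] w 0.038 t 5.45
```

View pics/w6z.png

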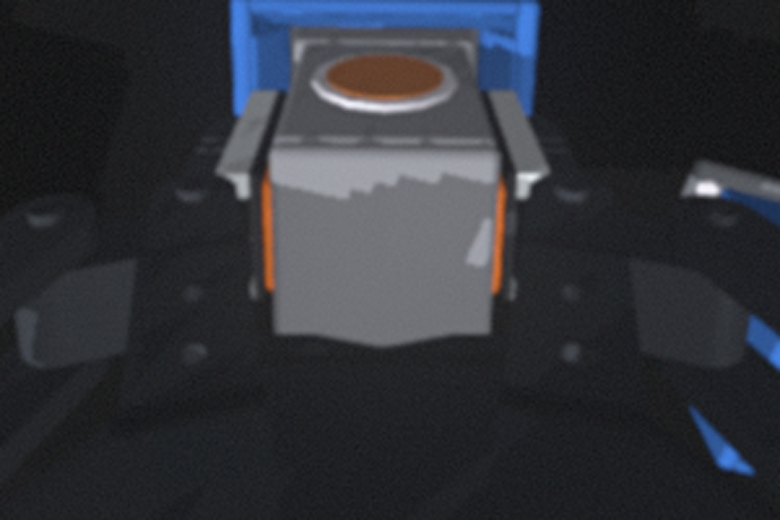

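Request:
jog_arm(
  rows=[
    {"xyz": [0,0.0,-0.1],"delta_rot": [0,0,0],"fingers": 0.565},
    {"xyz": [0,0.0,-0.25],"delta_rot": [0,0,0],"fingers": 0.565},
    {"xyz": [0,0.0,-0.4],"delta_rot": [0,0,0],"fingers": 0.565},
    {"xyz": [0,0.0,-0.6],"delta_rot": [0,0,0],"fingers": 0.565},
    {"xyz": [0,0.0,-0.8],"delta_rot": [0,0,0],"fingers": 0.565},
  ],
  grip_force=20,
)

```text
clock: 5.87
tcp_pos: [0.4991, 0.138, 0.0636]
orientation: [-0.544, 3.09, 0.001]
contact_force: [-0.0, 0.3, -1.4]
grip_width: 0.0372
```

Request:
jog_arm(
  rows=[
    {"xyz": [0,0.0,-1.5],"delta_rot": [0,0,0],"fingers": 0.565},
    {"xyz": [0,0.0,-4],"delta_rot": [0,0,0],"fingers": 0.565},
    {"xyz": [0,0.0,-7],"delta_rot": [0,0,0],"fingers": 0.565},
    {"xyz": [0,0.0,-10.0],"delta_rot": [0,0,0],"fingers": 0.565},
    {"xyz": [0,0.0,-12.5],"delta_rot": [0,0,0],"fingers": 0.565},
  ],
  grip_force=20,
)

```text
clock: 6.28
tcp_pos: [0.4987, 0.1377, 0.1905]
orientation: [-0.544, 3.09, 0.001]
contact_force: [0.8, -0.4, -1.4]
grip_width: 0.0374
```

```bash
python3 -c "
from h import *
delta((0.52,-0.12,0.19),110)"
```

```text
tcp [0.4987 0.1377 0.1905] yaw_y 109.97 tilt z [ 0.0043  0.0015 -1.    ] -> xyz cm [ 6.790e+00 -2.495e+01  2.000e-02] rot deg [-0.    0.26 -0.03] F [ 0.82 -0.41 -1.44] w 0.0374 t 6.28
```

Straight 26 cm move, done in two calls.

Request:
jog_arm(
  rows=[
    {"xyz": [0.5,-2,0],"delta_rot": [0,0,0],"fingers": 0.565},
    {"xyz": [1.3,-4.6,0],"delta_rot": [0,0,0],"fingers": 0.565},
    {"xyz": [2.0,-7.4,0],"delta_rot": [0,0,0],"fingers": 0.565},
    {"xyz": [2.8,-10.2,0],"delta_rot": [0,0,0],"fingers": 0.565},
    {"xyz": [3.5,-13,0],"delta_rot": [0,0.2,0],"fingers": 0.565},
  ],
  grip_force=20,
)

```text
clock: 6.7
tcp_pos: [0.5095, 0.0021, 0.1903]
orientation: [-0.545, 3.093, 0.0]
contact_force: [0.1, 0.0, -1.5]
grip_width: 0.0374
```

Request:
jog_arm(
  rows=[
    {"xyz": [0.8,-2.8,0],"delta_rot": [0,0,0],"fingers": 0.565},
    {"xyz": [1.5,-5.6,0],"delta_rot": [0,0,0],"fingers": 0.565},
    {"xyz": [2.3,-8.4,0],"delta_rot": [0,0,0],"fingers": 0.565},
    {"xyz": [3.0,-10.6,0],"delta_rot": [0,0,0],"fingers": 0.565},
    {"xyz": [3.3,-12,0],"delta_rot": [0,0,0],"fingers": 0.565},
  ],
)

```text
clock: 7.12
tcp_pos: [0.5186, -0.1254, 0.1901]
orientation: [0.54, -3.095, 0.001]
contact_force: [-0.0, -0.8, -1.2]
grip_width: 0.0376
```

```bash
python3 - <<'E'
from h import *
for k in range(2): c=cam("wrist"); f=imaging.grab_frame("wrist")
np.savez("c7.npz",K=c[0],p=c[1],R=c[2])
delta((0.47,-0.137,0.19),110); cv2.imwrite("pics/w7.png",f)
for q,z in [("white_dock",0),("white_dock_throat",.044)]:
    print(q,[(np.round(d["position"],1),round(d["conf"],2),atz("wrist",d["position"],z,c).round(4)) for d in imaging.tip_of("wrist",q)])
E
```

```text
tcp [ 0.519  -0.1253  0.1901] yaw_y 109.69 tilt z [ 2.0e-04 -1.2e-03 -1.0e+00] -> xyz cm [5.   0.55 0.02] rot deg [-0.07 -0.02 -0.31] F [ 0.    0.16 -0.97] w 0.0378 t 7.22
white_dock [(array([325.8, 140.4]), 0.88, array([ 0.4736, -0.1331,  0.    ]))]
white_dock_throat [(array([326.6, 143.2]), 0.68, array([ 0.4736, -0.1336,  0.044 ]))]
```

View pics/w7.png

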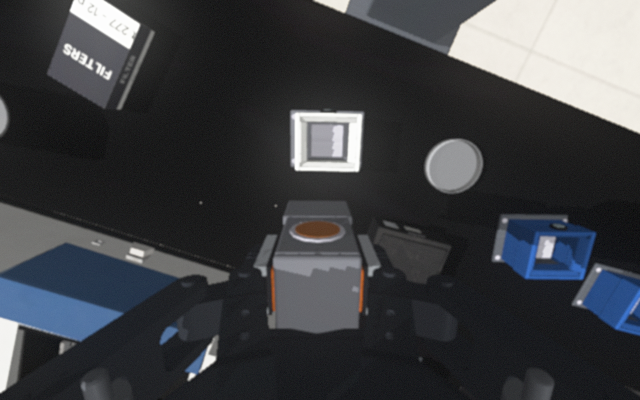

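```bash
python3 - <<'E'
import cv2
f=cv2.imread("pics/w7.png"); cv2.imwrite("pics/w7z.png",cv2.resize(f[100:182,280:376],None,fx=7,fy=7,interpolation=cv2.INTER_CUBIC))
E
```

```text
(no output)
```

View pics/w7z.png

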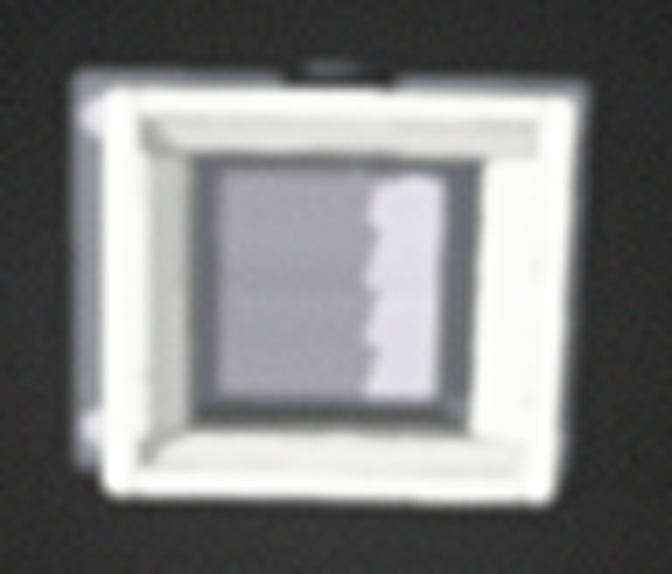

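```bash
cat >> h.py <<'E'
def quad(c,C,z,s,o):
    P=np.array([atz("wrist",p,z,c) for p in np.array(C)/s-.4+np.array(o)])[:,:2]
    print("z",z,"ctr",P.mean(0).round(4) if len(P)==4 else ((P[1]+P[2])/2).round(4))
    L=[(i,(i+1)%4) for i in range(4)] if len(P)==4 else [(0,1),(0,2)]
    for a,b in L:
        d=P[b]-P[a]; print("   ",np.linalg.norm(d).round(4),np.degrees(np.arctan2(d[1],d[0])).round(1))
E
python3 - <<'E'
from h import *
z=np.load("c7.npz"); c=(z["K"],z["p"],z["R"]); o=(280,100)
quad(c,[(105,88),(578,97),(555,503),(103,493)],.05,7,o)
quad(c,[(140,115),(540,122),(530,470),(140,465)],.05,7,o)
quad(c,[(190,155),(483,160),(468,432),(190,428)],.044,7,o)
quad(c,[(75,72),(590,80),(75,465)],.004,7,o)
E
```

```text
z 0.05 ctr [ 0.4723 -0.1333]
    0.0629 108.6
    0.0545 18.6
    0.0632 -71.6
    0.0543 -161.8
z 0.05 ctr [ 0.4718 -0.1332]
    0.0533 108.7
    0.0466 20.0
    0.0543 -71.1
    0.0469 -161.2
z 0.044 ctr [ 0.4722 -0.1335]
    0.0401 108.7
    0.0372 18.0
    0.0394 -71.1
    0.0373 -160.9
z 0.004 ctr [ 0.472  -0.1333]
    0.0794 108.8
    0.0609 18.3
```

```bash
python3 -c "
from h import *
delta((0.4721,-0.1333,0.12),108.7)"
```

```text
tcp [ 0.5191 -0.1216  0.19  ] yaw_y 109.95 tilt z [-3.e-04  6.e-04 -1.e+00] -> xyz cm [4.82 0.5  7.  ] rot deg [ 0.04 -0.    1.25] F [ 0.63 -0.05 -2.24] w 0.0373 t 7.32
```

Request:
jog_arm(
  rows=[
    {"xyz": [1.2,0.1,0.5],"delta_rot": [0,0,0.3],"fingers": 0.565},
    {"xyz": [2.4,0.2,1.5],"delta_rot": [0,0,0.6],"fingers": 0.565},
    {"xyz": [3.6,0.4,3.0],"delta_rot": [0,0,0.9],"fingers": 0.565},
    {"xyz": [4.6,0.5,4.5],"delta_rot": [0,0,1.2],"fingers": 0.565},
    {"xyz": [4.8,0.5,5.5],"delta_rot": [0,0,1.25],"fingers": 0.565},
  ],
)

```text
clock: 7.73
tcp_pos: [0.47, -0.132, 0.1337]
orientation: [0.512, -3.097, -0.003]
contact_force: [-0.1, -0.0, -1.0]
grip_width: 0.0373
```

```bash
python3 - <<'E'
from h import *
for k in range(5):
    c=cam("wrist"); o=r.get_obs(); f=imaging.grab_frame("wrist"); print(o["tcp_pos"].round(4))
np.savez("c8.npz",K=c[0],p=c[1],R=c[2])
delta((0.4721,-0.1333,0.12),108.7); cv2.imwrite("pics/w8.png",f)
s=imaging.grab_frame("side"); cv2.imwrite("pics/s8.png",cv2.resize(s[130:240,190:320],None,fx=5,fy=5,interpolation=cv2.INTER_CUBIC))
E
```

```text
[ 0.47   -0.132   0.1337]
[ 0.4698 -0.1318  0.1324]
[ 0.4711 -0.132   0.1336]
[ 0.4725 -0.1322  0.1347]
[ 0.4733 -0.1325  0.1353]
tcp [ 0.4738 -0.1327  0.1357] yaw_y 108.78 tilt z [ 1.4e-03  6.0e-04 -1.0e+00] -> xyz cm [ 0.18 -0.    1.57] rot deg [0.01 0.08 0.08] F [-0.04  0.57 -1.48] w 0.0373 t 7.98
```

View pics/w8.png

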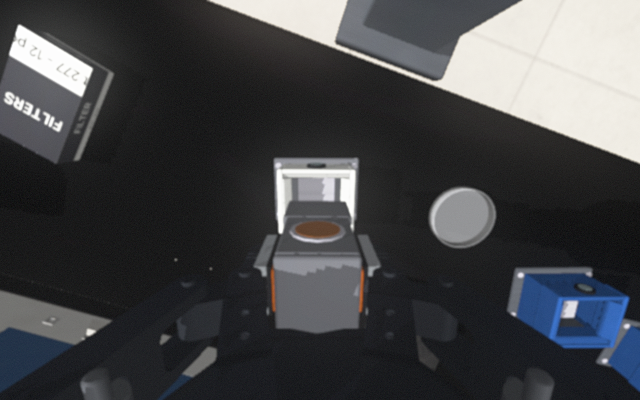

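View pics/s8.png

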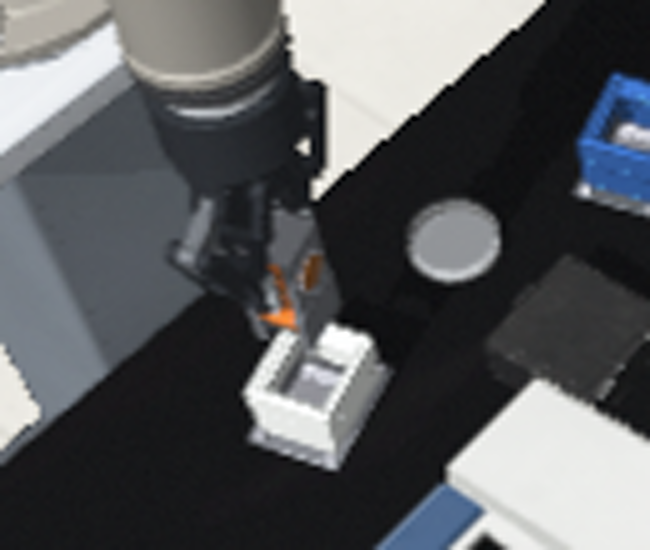

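```bash
python3 - <<'E'
import cv2
f=cv2.imread("pics/w8.png"); cv2.imwrite("pics/w8z.png",cv2.resize(f[150:250,265:370],None,fx=6,fy=6,interpolation=cv2.INTER_CUBIC))
E
```

```text
(no output)
```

View pics/w8z.png

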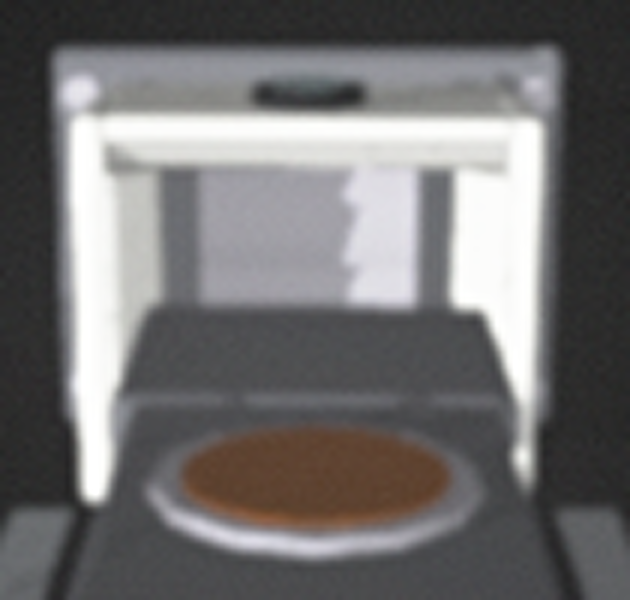

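```bash
python3 - <<'E'
from h import *
z=np.load("c8.npz"); c=(z["K"],z["p"],z["R"])
def edge(A,zz,off,nm):
    G=np.array([atz("wrist",p,zz,c) for p in np.array(A)/6.-.4+[265,150]])[:,:2]; d=G[1]-G[0]; u=d/np.linalg.norm(d); n=np.array([u[1],-u[0]])
    print(nm,np.linalg.norm(d).round(4),np.degrees(np.arctan2(d[1],d[0])).round(1),(G.mean(0)+n*off).round(4))
edge([(52,48),(562,50)],.004,.031,"foot")
edge([(72,112),(545,115)],.05,.0272,"rim")
edge([(162,165),(450,165)],.044,.0185,"throat")
tz=0.1355
for h in (.041,.042,.043): edge([(150,312),(482,312)],tz-h,.018,"cart")
edge([(112,400),(518,400)],tz-.042+.034,.018,"ledge34")
E
```

```text
foot 0.0796 108.6 [ 0.4723 -0.1334]
rim 0.0621 108.4 [ 0.4712 -0.1335]
throat 0.0391 108.8 [ 0.4706 -0.1339]
cart 0.0362 108.8 [ 0.476  -0.1307]
cart 0.0364 108.8 [ 0.4762 -0.1307]
cart 0.0365 108.8 [ 0.4765 -0.1306]
ledge34 0.0368 108.8 [ 0.4751 -0.1312]
```

```bash
python3 - <<'E'
from h import *
a=cv2.imread("pics/w6z.png"); a=a[0:390,130:630]
o=[cv2.resize(a,None,fx=.77,fy=.77)]
for n in ["w7","w8"]:
    f=cv2.imread(f"pics/{n}.png")[200:350,220:412]; o.append(cv2.resize(f,None,fx=2,fy=2,interpolation=cv2.INTER_CUBIC))
print([x.shape for x in o]); o=[x[:300,:384] for x in o]
cv2.imwrite("pics/cmp.png",np.vstack([np.hstack(o[:2]),np.hstack([o[2],np.zeros_like(o[2])])]))
E
```

```text
[(300, 385, 3), (300, 384, 3), (300, 384, 3)]
```

View pics/cmp.png

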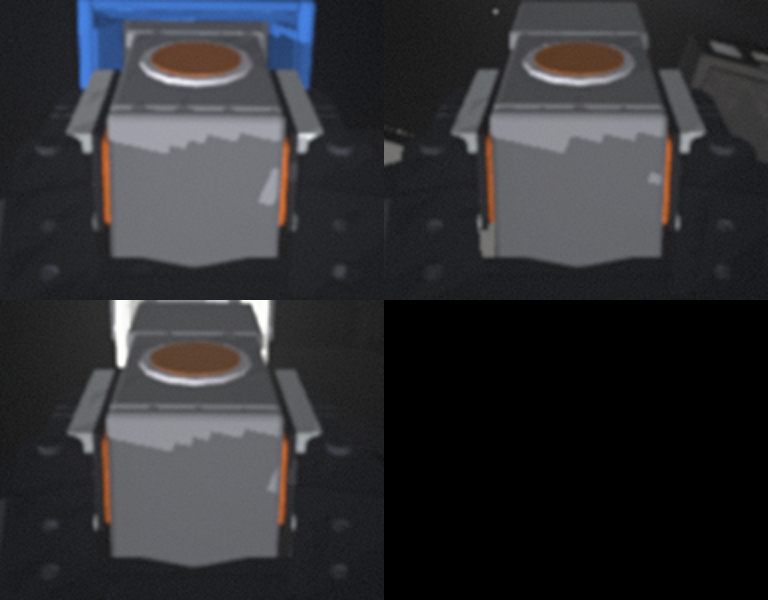

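```bash
python3 - <<'E'
from h import *
z=np.load("c8.npz"); c=(z["K"],z["p"],z["R"])
T=np.array([.4733,-.1325,.1353]); Rm=Rdown(108.78)
# camera pose rel tool sanity
print("cam in tool",(Rm.T@(c[1]-T)).round(4))
def pt(px,h): 
    q=atz("wrist",px,T[2]-.042+h,c); return ((Rm.T@(q-T))*1000).round(1)
w=lambda x,y:(220+x/2-.25,200+(y-300)/2-.25)
print("top front",pt(w(107,415),.084),pt(w(284,415),.084),"-> centre x = minus 18")
print("tab L ends",pt(w(103,438),.079),pt(w(103,523),.079))
print("tab R ends",pt(w(287,438),.079),pt(w(287,523),.079))
print("fing tip edges L",pt(w(100,370),.02),pt(w(70,432),.02))
z6=lambda x,y:(265+x/6-.4,150+y/6-.4)
print("bottom",pt(z6(150,312),0),pt(z6(482,312),0)); print("ledge",pt(z6(112,400),.034),pt(z6(518,400),.034))
E
```

```text
cam in tool [ 0.0664  0.0004 -0.1427]
top front [ 16.3 -16.  -42. ] [ 16.3  17.5 -42. ] -> centre x = minus 18
tab L ends [  8.7 -17.8 -37. ] [-11.  -18.7 -37. ]
tab R ends [  8.7  19.1 -37. ] [-11.1  20.  -37. ]
fing tip edges L [ -0.6 -28.   22. ] [-21.4 -38.2  22. ]
bottom [ 14.6 -17.4  42. ] [14.6 19.  42. ]
ledge [ 15.8 -17.8   8. ] [15.8 19.   8. ]
```

```bash
python3 -c "
from h import *
delta((0.4703,-0.1342,0.104),108.7)"
```

```text
tcp [ 0.4738 -0.1329  0.1358] yaw_y 108.77 tilt z [ 1.7e-03  5.0e-04 -1.0e+00] -> xyz cm [ 0.38 -0.01  3.18] rot deg [-0.    0.1   0.07] F [-0.6  -0.15 -0.95] w 0.0373 t 8.03
```

Request:
jog_arm(
  rows=[
    {"xyz": [0.2,0.0,0.8],"delta_rot": [0,0.1,0],"fingers": 0.565},
    {"xyz": [0.38,0.0,1.6],"delta_rot": [0,0.1,0],"fingers": 0.565},
    {"xyz": [0.38,0.0,2.4],"delta_rot": [0,0.1,0],"fingers": 0.565},
    {"xyz": [0.38,0.0,3.0],"delta_rot": [0,0.1,0],"fingers": 0.565},
    {"xyz": [0.38,0.0,3.1],"delta_rot": [0,0.1,0],"fingers": 0.565},
  ],
)

```text
clock: 8.45
tcp_pos: [0.4692, -0.1339, 0.1033]
orientation: [0.512, -3.097, -0.001]
contact_force: [-0.5, 0.1, -1.9]
grip_width: 0.0372
```

```bash
python3 - <<'E'
from h import *
for k in range(4):
    c=cam("wrist"); o=r.get_obs(); f=imaging.grab_frame("wrist"); print(o["tcp_pos"].round(4))
np.savez("c9.npz",K=c[0],p=c[1],R=c[2],T=o["tcp_pos"],O=o["orientation"])
delta((0.4703,-0.1342,0.104),108.7); cv2.imwrite("pics/w9.png",f)
cv2.imwrite("pics/w9z.png",cv2.resize(f[155:265,255:375],None,fx=6,fy=6,interpolation=cv2.INTER_CUBIC))
s=imaging.grab_frame("side"); cv2.imwrite("pics/s9.png",cv2.resize(s[150:240,200:300],None,fx=6,fy=6,interpolation=cv2.INTER_CUBIC))
E
```

```text
[ 0.4692 -0.1339  0.1033]
[ 0.4695 -0.134   0.1037]
[ 0.4699 -0.1341  0.1042]
[ 0.4702 -0.1342  0.1046]
tcp [ 0.4704 -0.1342  0.1048] yaw_y 108.76 tilt z [ 1.e-04 -1.e-04 -1.e+00] -> xyz cm [0.01 0.   0.08] rot deg [-0.01  0.01  0.06] F [0.92 0.46 0.06] w 0.037 t 8.65
```

View pics/w9z.png

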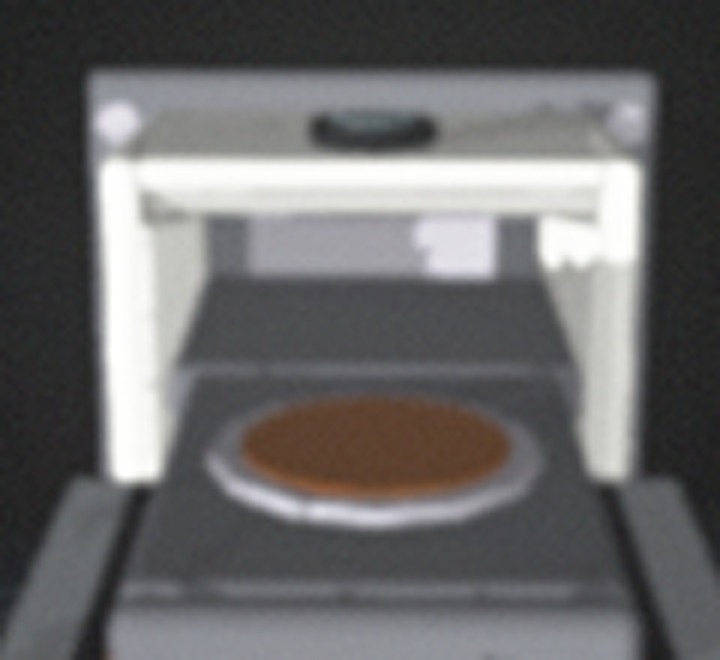

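View pics/s9.png

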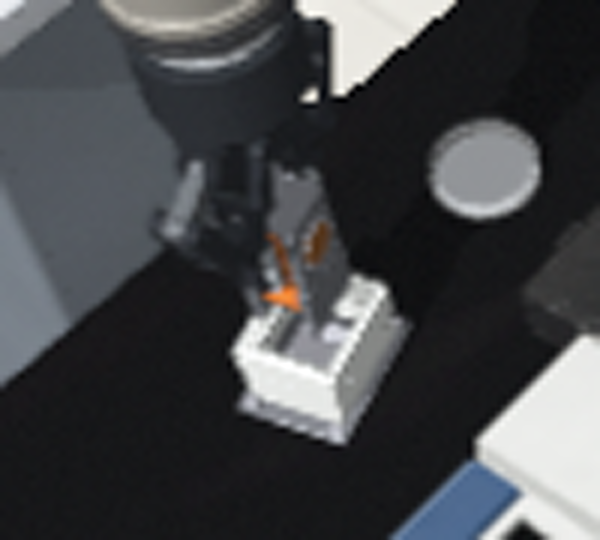

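```bash
python3 - <<'E'
from h import *
z=np.load("c9.npz"); c=(z["K"],z["p"],z["R"]); T=z["T"]; Rm=R.from_rotvec(z["O"]).as_matrix()
def e(nm,A,zz):
    G=[(Rm.T@(atz("wrist",np.array(p)/6.-.4+[255,155],zz,c)-T)*1000).round(1)[:2] for p in A]; print(nm,zz,G, "len",np.linalg.norm(G[1]-G[0]).round(1))
e("bottom (+18)",[(208,278),(545,278)],T[2]-.042)
e("ledge (+18)",[(170,372),(580,372)],T[2]-.008)
for q in (.045,.05,.055): e("rim outer (+27.2?)",[(102,158),(642,163)],q)
for q in (.045,.05,.055): e("rim inner (+24.5)",[(137,187),(607,187)],q)
for q in (.039,.044,.049): e("throat (+?)",[(207,213),(540,213)],q)
e("foot (+31)",[(87,72),(657,76)],.004)
E
```

```text
bottom (+18) 0.06258713450168796 [array([ 15.1, -17.6]), array([15.1, 19.3])] len 36.9
ledge (+18) 0.09658713450168796 [array([ 15.7, -17.9]), array([15.7, 19.2])] len 37.1
rim outer (+27.2?) 0.045 [array([ 24.9, -31.5]), array([24.3, 32.2])] len 63.7
rim outer (+27.2?) 0.05 [array([ 25.9, -30.7]), array([25.4, 31.4])] len 62.1
rim outer (+27.2?) 0.055 [array([ 26.9, -29.9]), array([26.4, 30.6])] len 60.5
rim inner (+24.5) 0.045 [array([ 21.4, -27.5]), array([21.4, 28.1])] len 55.6
rim inner (+24.5) 0.05 [array([ 22.5, -26.8]), array([22.5, 27.5])] len 54.3
rim inner (+24.5) 0.055 [array([ 23.6, -26.1]), array([23.6, 26.8])] len 52.9
throat (+?) 0.039 [array([ 16.8, -19.8]), array([16.8, 20.9])] len 40.7
throat (+?) 0.044 [array([ 18. , -19.4]), array([18. , 20.4])] len 39.8
throat (+?) 0.049 [array([ 19.2, -18.9]), array([19.2, 19.9])] len 38.8
foot (+31) 0.004 [array([ 28.7, -39.5]), array([28.2, 40.2])] len 79.7
```

```bash
python3 -c "
from h import *
delta((0.4696,-0.1349,0.075),108.7)"
```

```text
tcp [ 0.4705 -0.1342  0.105 ] yaw_y 108.76 tilt z [ 5.e-04 -1.e-04 -1.e+00] -> xyz cm [ 0.11 -0.04  3.  ] rot deg [-0.01  0.02  0.06] F [ 0.36 -0.21 -0.81] w 0.0375 t 8.7
```

Request:
jog_arm(
  rows=[
    {"xyz": [0.11,-0.04,0.5],"delta_rot": [0,0,0],"fingers": 0.565},
    {"xyz": [0.11,-0.04,1.1],"delta_rot": [0,0,0],"fingers": 0.565},
    {"xyz": [0.11,-0.04,1.7],"delta_rot": [0,0,0],"fingers": 0.565},
    {"xyz": [0.11,-0.04,2.3],"delta_rot": [0,0,0],"fingers": 0.565},
    {"xyz": [0.11,-0.04,2.8],"delta_rot": [0,0,0],"fingers": 0.565},
  ],
)

```text
clock: 9.12
tcp_pos: [0.4694, -0.1348, 0.0761]
orientation: [0.512, -3.099, 0.0]
contact_force: [0.7, 0.1, -1.5]
grip_width: 0.0374
```

Request:
jog_arm(
  rows=[
    {"xyz": [0,0,0.1],"delta_rot": [0,0,0],"fingers": 0.565},
    {"xyz": [0,0,0.25],"delta_rot": [0,0,0],"fingers": 0.565},
    {"xyz": [0,0,0.4],"delta_rot": [0,0,0],"fingers": 0.565},
    {"xyz": [0,0,0.5],"delta_rot": [0,0,0],"fingers": 0.565},
    {"xyz": [0,0,0.5],"delta_rot": [0,0,0],"fingers": 0.565},
  ],
)

```text
clock: 9.53
tcp_pos: [0.4694, -0.1348, 0.071]
orientation: [0.512, -3.099, 0.0]
contact_force: [-0.1, 0.2, -1.7]
grip_width: 0.0372
```

Request:
jog_arm(
  rows=[
    {"xyz": [0,0,0.08],"delta_rot": [0,0,0],"fingers": 0.565},
    {"xyz": [0,0,0.16],"delta_rot": [0,0,0],"fingers": 0.565},
    {"xyz": [0,0,0.24],"delta_rot": [0,0,0],"fingers": 0.565},
    {"xyz": [0,0,0.3],"delta_rot": [0,0,0],"fingers": 0.565},
    {"xyz": [0,0,0.3],"delta_rot": [0,0,0],"fingers": 0.565},
  ],
)

```text
clock: 9.95
tcp_pos: [0.4694, -0.1348, 0.068]
orientation: [0.512, -3.099, 0.0]
contact_force: [1.0, -0.3, -1.9]
grip_width: 0.0371
```

Request:
jog_arm(
  rows=[
    {"xyz": [0,0,0.06],"delta_rot": [0,0,0],"fingers": 0.565},
    {"xyz": [0,0,0.12],"delta_rot": [0,0,0],"fingers": 0.565},
    {"xyz": [0,0,0.18],"delta_rot": [0,0,0],"fingers": 0.565},
    {"xyz": [0,0,0.2],"delta_rot": [0,0,0],"fingers": 0.565},
    {"xyz": [0,0,0.2],"delta_rot": [0,0,0],"fingers": 0.565},
  ],
)

```text
clock: 10.37
tcp_pos: [0.4694, -0.1348, 0.0659]
orientation: [0.512, -3.099, -0.0]
contact_force: [1.1, 0.0, -0.9]
grip_width: 0.0371
```

Request:
jog_arm(
  rows=[
    {"xyz": [0,0,0.06],"delta_rot": [0,0,0],"fingers": 0.565},
    {"xyz": [0,0,0.12],"delta_rot": [0,0,0],"fingers": 0.565},
    {"xyz": [0,0,0.18],"delta_rot": [0,0,0],"fingers": 0.565},
    {"xyz": [0,0,0.2],"delta_rot": [0,0,0],"fingers": 0.565},
    {"xyz": [0,0,0.2],"delta_rot": [0,0,0],"fingers": 0.565},
  ],
)

```text
clock: 10.78
tcp_pos: [0.4694, -0.1348, 0.0639]
orientation: [0.512, -3.099, 0.0]
contact_force: [0.1, -0.1, -1.8]
grip_width: 0.0372
```

Request:
jog_arm(
  rows=[
    {"xyz": [0,0,0.04],"delta_rot": [0,0,0],"fingers": 0.565},
    {"xyz": [0,0,0.08],"delta_rot": [0,0,0],"fingers": 0.565},
    {"xyz": [0,0,0.12],"delta_rot": [0,0,0],"fingers": 0.565},
    {"xyz": [0,0,0.15],"delta_rot": [0,0,0],"fingers": 0.565},
    {"xyz": [0,0,0.15],"delta_rot": [0,0,0],"fingers": 0.565},
  ],
)

```text
clock: 11.2
tcp_pos: [0.4694, -0.1348, 0.0623]
orientation: [0.512, -3.099, 0.0]
contact_force: [-0.0, 0.9, -1.4]
grip_width: 0.0371
```

Request:
jog_arm(
  rows=[
    {"xyz": [0,0,0.04],"delta_rot": [0,0,0],"fingers": 0.565},
    {"xyz": [0,0,0.08],"delta_rot": [0,0,0],"fingers": 0.565},
    {"xyz": [0,0,0.12],"delta_rot": [0,0,0],"fingers": 0.565},
    {"xyz": [0,0,0.15],"delta_rot": [0,0,0],"fingers": 0.565},
    {"xyz": [0,0,0.15],"delta_rot": [0,0,0],"fingers": 0.565},
  ],
)

```text
clock: 11.62
tcp_pos: [0.4694, -0.1348, 0.0607]
orientation: [0.512, -3.099, 0.0]
contact_force: [0.7, 0.3, -1.1]
grip_width: 0.037
```

Request:
jog_arm(
  rows=[
    {"xyz": [0,0,0.04],"delta_rot": [0,0,0],"fingers": 0.565},
    {"xyz": [0,0,0.08],"delta_rot": [0,0,0],"fingers": 0.565},
    {"xyz": [0,0,0.12],"delta_rot": [0,0,0],"fingers": 0.565},
    {"xyz": [0,0,0.15],"delta_rot": [0,0,0],"fingers": 0.565},
    {"xyz": [0,0,0.15],"delta_rot": [0,0,0],"fingers": 0.565},
  ],
)

```text
clock: 12.03
tcp_pos: [0.4694, -0.1347, 0.0592]
orientation: [0.512, -3.099, 0.0]
contact_force: [0.7, 0.4, -1.4]
grip_width: 0.0373
```

Request:
jog_arm(
  rows=[
    {"xyz": [0,0,0.03],"delta_rot": [0,0,0],"fingers": 0.565},
    {"xyz": [0,0,0.06],"delta_rot": [0,0,0],"fingers": 0.565},
    {"xyz": [0,0,0.09],"delta_rot": [0,0,0],"fingers": 0.565},
    {"xyz": [0,0,0.12],"delta_rot": [0,0,0],"fingers": 0.565},
    {"xyz": [0,0,0.12],"delta_rot": [0,0,0],"fingers": 0.565},
  ],
)

```text
clock: 12.45
tcp_pos: [0.4695, -0.1348, 0.0581]
orientation: [0.512, -3.1, 0.0]
contact_force: [0.7, 0.1, 0.8]
grip_width: 0.037
```

Request:
jog_arm(
  rows=[
    {"xyz": [0,0,0.03],"delta_rot": [0,0,0],"fingers": 0.565},
    {"xyz": [0,0,0.06],"delta_rot": [0,0,0],"fingers": 0.565},
    {"xyz": [0,0,0.09],"delta_rot": [0,0,0],"fingers": 0.565},
    {"xyz": [0,0,0.12],"delta_rot": [0,0,0],"fingers": 0.565},
    {"xyz": [0,0,0.12],"delta_rot": [0,0,0],"fingers": 0.565},
  ],
)

```text
clock: 12.87
tcp_pos: [0.4695, -0.1348, 0.0568]
orientation: [0.512, -3.1, 0.0]
contact_force: [0.0, -0.1, 2.1]
grip_width: 0.037
```

Request:
jog_arm(
  rows=[
    {"xyz": [0,0,0.03],"delta_rot": [0,0,0],"fingers": 0.565},
    {"xyz": [0,0,0.06],"delta_rot": [0,0,0],"fingers": 0.565},
    {"xyz": [0,0,0.09],"delta_rot": [0,0,0],"fingers": 0.565},
    {"xyz": [0,0,0.12],"delta_rot": [0,0,0],"fingers": 0.565},
    {"xyz": [0,0,0.12],"delta_rot": [0,0,0],"fingers": 0.565},
  ],
)

```text
clock: 13.28
tcp_pos: [0.4695, -0.1348, 0.0556]
orientation: [0.512, -3.1, 0.0]
contact_force: [1.0, 0.9, 1.6]
grip_width: 0.0371
```

Request:
jog_arm(
  rows=[
    {"xyz": [0,0,0.03],"delta_rot": [0,0,0],"fingers": 0.565},
    {"xyz": [0,0,0.06],"delta_rot": [0,0,0],"fingers": 0.565},
    {"xyz": [0,0,0.1],"delta_rot": [0,0,0],"fingers": 0.565},
    {"xyz": [0,0,0.15],"delta_rot": [0,0,0],"fingers": 0.565},
    {"xyz": [0,0,0.15],"delta_rot": [0,0,0],"fingers": 0.565},
  ],
)

```text
clock: 13.7
tcp_pos: [0.4695, -0.1348, 0.054]
orientation: [0.512, -3.099, 0.0]
contact_force: [0.3, 0.5, 2.0]
grip_width: 0.0372
```

Request:
jog_arm(
  rows=[
    {"xyz": [0,0,0.03],"delta_rot": [0,0,0],"fingers": 0.565},
    {"xyz": [0,0,0.06],"delta_rot": [0,0,0],"fingers": 0.565},
    {"xyz": [0,0,0.1],"delta_rot": [0,0,0],"fingers": 0.565},
    {"xyz": [0,0,0.1],"delta_rot": [0,0,0],"fingers": 0.565},
    {"xyz": [0,0,0.1],"delta_rot": [0,0,0],"fingers": 0.565},
  ],
)

```text
clock: 14.12
tcp_pos: [0.4696, -0.1348, 0.053]
orientation: [-0.512, 3.1, -0.0]
contact_force: [0.1, 0.5, 2.8]
grip_width: 0.0374
```

Request:
jog_arm(
  rows=[
    {"xyz": [0,0,0.03],"delta_rot": [0,0,0],"fingers": 0.565},
    {"xyz": [0,0,0.06],"delta_rot": [0,0,0],"fingers": 0.565},
    {"xyz": [0,0,0.06],"delta_rot": [0,0,0],"fingers": 0.565},
    {"xyz": [0,0,0.06],"delta_rot": [0,0,0],"fingers": 0.565},
    {"xyz": [0,0,0.06],"delta_rot": [0,0,0],"fingers": 0.565},
  ],
)

```text
clock: 14.53
tcp_pos: [0.4696, -0.1348, 0.0525]
orientation: [-0.512, 3.099, -0.0]
contact_force: [0.4, 0.2, 3.4]
grip_width: 0.0371
```

Request:
jog_arm(
  rows=[
    {"xyz": [0,0,0.03],"delta_rot": [0,0,0],"fingers": 0.565},
    {"xyz": [0,0,0.06],"delta_rot": [0,0,0],"fingers": 0.565},
    {"xyz": [0,0,0.06],"delta_rot": [0,0,0],"fingers": 0.565},
    {"xyz": [0,0,0.06],"delta_rot": [0,0,0],"fingers": 0.565},
    {"xyz": [0,0,0.06],"delta_rot": [0,0,0],"fingers": 0.565},
  ],
)

```text
clock: 14.95
tcp_pos: [0.4696, -0.1347, 0.0518]
orientation: [-0.512, 3.099, -0.0]
contact_force: [-0.7, 1.7, 2.2]
grip_width: 0.0372
```

Request:
jog_arm(
  rows=[
    {"xyz": [0,0,0.03],"delta_rot": [0,0,0],"fingers": 0.565},
    {"xyz": [0,0,0.05],"delta_rot": [0,0,0],"fingers": 0.565},
    {"xyz": [0,0,0.05],"delta_rot": [0,0,0],"fingers": 0.565},
    {"xyz": [0,0,0.05],"delta_rot": [0,0,0],"fingers": 0.565},
    {"xyz": [0,0,0.05],"delta_rot": [0,0,0],"fingers": 0.565},
  ],
)

```text
clock: 15.37
tcp_pos: [0.4696, -0.1347, 0.0515]
orientation: [-0.512, 3.099, 0.0]
contact_force: [-0.5, 0.3, 5.5]
grip_width: 0.0371
```

Request:
jog_arm(
  rows=[
    {"xyz": [0,0,0.03],"delta_rot": [0,0,0],"fingers": 0.565},
    {"xyz": [0,0,0.05],"delta_rot": [0,0,0],"fingers": 0.565},
    {"xyz": [0,0,0.05],"delta_rot": [0,0,0],"fingers": 0.565},
    {"xyz": [0,0,0.05],"delta_rot": [0,0,0],"fingers": 0.565},
    {"xyz": [0,0,0.05],"delta_rot": [0,0,0],"fingers": 0.565},
  ],
)

```text
clock: 15.78
tcp_pos: [0.4696, -0.1347, 0.0513]
orientation: [-0.512, 3.099, 0.0]
contact_force: [-1.1, 0.6, 7.8]
grip_width: 0.0372
```

Request:
jog_arm(
  rows=[
    {"xyz": [0,0,0.03],"delta_rot": [0,0,0],"fingers": 0.565},
    {"xyz": [0,0,0.04],"delta_rot": [0,0,0],"fingers": 0.565},
    {"xyz": [0,0,0.04],"delta_rot": [0,0,0],"fingers": 0.565},
    {"xyz": [0,0,0.04],"delta_rot": [0,0,0],"fingers": 0.565},
    {"xyz": [0,0,0.04],"delta_rot": [0,0,0],"fingers": 0.565},
  ],
)

```text
clock: 16.2
tcp_pos: [0.4697, -0.1347, 0.0512]
orientation: [-0.512, 3.099, 0.001]
contact_force: [-1.8, 0.9, 8.6]
grip_width: 0.0373
```

Request:
jog_arm(
  rows=[
    {"xyz": [0,0,0.04],"delta_rot": [0,0,0],"fingers": 0.555},
    {"xyz": [0,0,0.05],"delta_rot": [0,0,0],"fingers": 0.545},
    {"xyz": [0,0,0.07],"delta_rot": [0,0,0],"fingers": 0.535},
    {"xyz": [0,0,0.08],"delta_rot": [0,0,0],"fingers": 0.53},
    {"xyz": [0,0,0.08],"delta_rot": [0,0,0],"fingers": 0.53},
  ],
)

```text
clock: 16.62
tcp_pos: [0.4698, -0.1351, 0.0508]
orientation: [-0.512, 3.099, 0.0]
contact_force: [-1.4, 0.1, 8.2]
grip_width: 0.0401
```

Request:
jog_arm(
  rows=[
    {"xyz": [0,0,0.05],"delta_rot": [0,0,0],"fingers": 0.52},
    {"xyz": [0,0,0.07],"delta_rot": [0,0,0],"fingers": 0.51},
    {"xyz": [0,0,0.085],"delta_rot": [0,0,0],"fingers": 0.5},
    {"xyz": [0,0,0.11],"delta_rot": [0,0,0],"fingers": 0.485},
    {"xyz": [0,0,0.11],"delta_rot": [0,0,0],"fingers": 0.485},
  ],
)

```text
clock: 17.03
tcp_pos: [0.47, -0.1352, 0.05]
orientation: [-0.511, 3.099, -0.0]
contact_force: [-0.9, 0.3, 7.9]
grip_width: 0.044
```

Request:
jog_arm(
  rows=[
    {"xyz": [0,0,0.05],"delta_rot": [0,0,0],"fingers": 0.475},
    {"xyz": [0,0,0.065],"delta_rot": [0,0,0],"fingers": 0.465},
    {"xyz": [0,0,0.08],"delta_rot": [0,0,0],"fingers": 0.455},
    {"xyz": [0,0,0.1],"delta_rot": [0,0,0],"fingers": 0.445},
    {"xyz": [0,0,0.1],"delta_rot": [0,0,0],"fingers": 0.445},
  ],
)

```text
clock: 17.45
tcp_pos: [0.4701, -0.1353, 0.0491]
orientation: [-0.511, 3.098, -0.0]
contact_force: [-0.5, 0.7, 4.2]
grip_width: 0.0473
```

```bash
python3 - <<'E'
from h import *
f=imaging.grab_frame("wrist"); delta((0.4990,0.1386,0.054),110.1)
cv2.imwrite("pics/w10z.png",cv2.resize(f[190:390,170:470],None,fx=2.6,fy=2.6,interpolation=cv2.INTER_CUBIC))
E
```

```text
tcp [ 0.4701 -0.1352  0.0491] yaw_y 108.72 tilt z [ 1.3e-03  1.0e-04 -1.0e+00] -> xyz cm [-11.53  25.01  -0.48] rot deg [-0.02  0.07 -1.38] F [-0.32  1.44  4.62] w 0.0472 t 17.5
```

View pics/w10z.png

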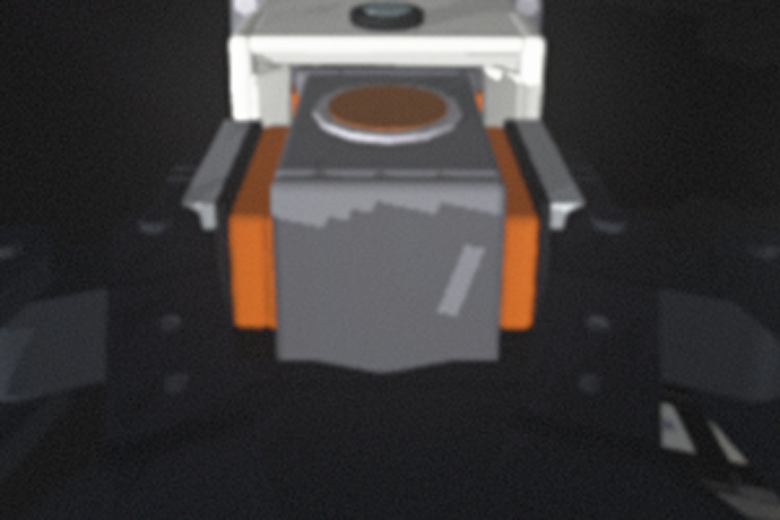

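Request:
jog_arm(
  rows=[
    {"xyz": [0,0,0.04],"delta_rot": [0,0,0],"fingers": 0.43},
    {"xyz": [0,0,0.06],"delta_rot": [0,0,0],"fingers": 0.415},
    {"xyz": [0,0,0.06],"delta_rot": [0,0,0],"fingers": 0.38},
    {"xyz": [0,0,0.0],"delta_rot": [0,0,0],"fingers": 0.33},
    {"xyz": [0,0,0.0],"delta_rot": [0,0,0],"fingers": 0.28},
  ],
)

```text
clock: 17.92
tcp_pos: [0.4699, -0.1354, 0.049]
orientation: [-0.511, 3.099, -0.0]
contact_force: [-0.4, 0.3, -0.7]
grip_width: 0.0613
```

Request:
jog_arm(
  rows=[
    {"xyz": [0,0,0],"delta_rot": [0,0,0],"fingers": 0.2},
    {"xyz": [0,0,0],"delta_rot": [0,0,0],"fingers": 0.1},
    {"xyz": [0,0,-0.3],"delta_rot": [0,0,0],"fingers": 0.05},
    {"xyz": [0,0,-0.8],"delta_rot": [0,0,0],"fingers": 0},
    {"xyz": [0,0,-1.5],"delta_rot": [0,0,0],"fingers": 0},
  ],
)

```text
clock: 18.33
tcp_pos: [0.4696, -0.1354, 0.0642]
orientation: [-0.511, 3.1, -0.0]
contact_force: [-0.3, -0.8, -0.4]
grip_width: 0.0857
```

```bash
python3 - <<'E'
from h import *
f=imaging.grab_frame("wrist"); delta((0.4990,0.1386,0.054),110.1)
cv2.imwrite("pics/w11z.png",cv2.resize(f[150:390,170:470],None,fx=2.5,fy=2.5,interpolation=cv2.INTER_CUBIC))
E
```

```text
tcp [ 0.4706 -0.1357  0.0656] yaw_y 108.7 tilt z [ 2.6e-03 -3.0e-04 -1.0e+00] -> xyz cm [-11.48  25.07   1.16] rot deg [-0.06  0.13 -1.4 ] F [ 0.06 -0.13  0.98] w 0.0852 t 18.38
```

View pics/w11z.png

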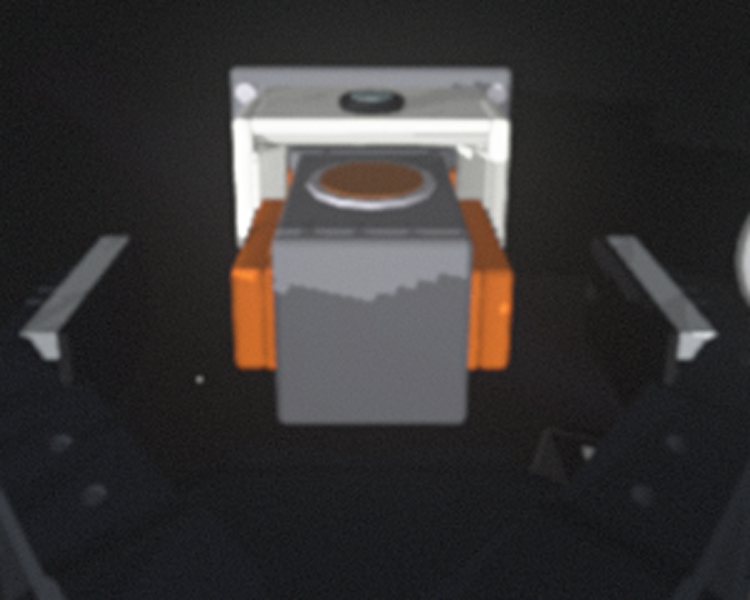

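Request:
jog_arm(
  rows=[
    {"xyz": [0,0,-1],"delta_rot": [0,0,0],"fingers": 0},
    {"xyz": [0,0,-2.5],"delta_rot": [0,0,0],"fingers": 0},
    {"xyz": [0,0,-4],"delta_rot": [0,0,0],"fingers": 0},
    {"xyz": [0,0,-5.5],"delta_rot": [0,0,0],"fingers": 0},
    {"xyz": [0,0,-6.3],"delta_rot": [0,0,0],"fingers": 0},
  ],
)

```text
clock: 18.8
tcp_pos: [0.4713, -0.1359, 0.1306]
orientation: [-0.509, 3.095, -0.002]
contact_force: [0.3, -0.7, -0.7]
grip_width: 0.0855
```

```bash
python3 - <<'E'
from h import *
for k in range(5):
    c=cam("wrist"); o=r.get_obs(); f=imaging.grab_frame("wrist")
print(o["tcp_pos"])
np.savez("c12.npz",K=c[0],p=c[1],R=c[2],T=o["tcp_pos"],O=o["orientation"])
cv2.imwrite("pics/w12z.png",cv2.resize(f[155:265,260:370],None,fx=6,fy=6,interpolation=cv2.INTER_CUBIC))
s=imaging.grab_frame("side"); cv2.imwrite("pics/s12.png",cv2.resize(s[150:240,200:300],None,fx=6,fy=6,interpolation=cv2.INTER_CUBIC))
E
```

```text
[ 0.47030412 -0.13550349  0.12845639]
```

View pics/w12z.png

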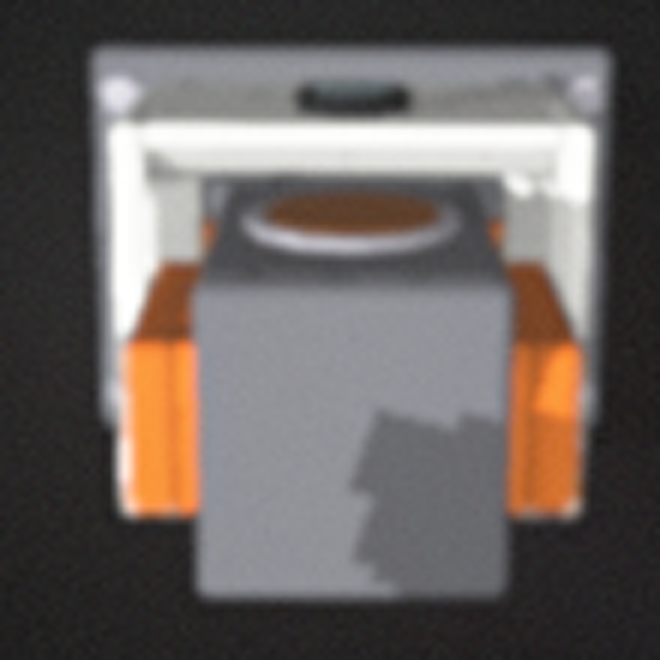

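View pics/s12.png

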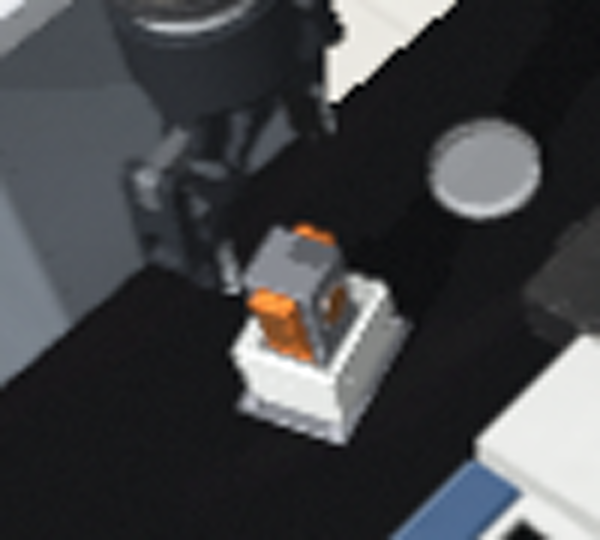

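```bash
python3 - <<'E'
from h import *
z=np.load("c12.npz"); c=(z["K"],z["p"],z["R"])
f=lambda A: np.array(A)/6.-.4+[260,155]
w=lambda A,zz: np.linalg.norm(np.subtract(*[atz("wrist",p,zz,c) for p in f(A)]))*1000
for zt in (.090,.0925,.095,.0975,.100,.1025):
    print(zt,"front(32.6)",w([(193,285),(512,285)],zt).round(1),"rear(33.9)",w([(196,602),(507,602)],zt).round(1),"len(36.3)",w([(193,283),(196,602)],zt).round(1),w([(512,283),(507,602)],zt).round(1),"tabs(49.85)",w([(124,425),(583,425)],zt-.005).round(1))
print("foot",w([(90,48),(612,50)],.004))
for q in (.043,.0465,.05,.053): print(q,"rim outer(62.5)",w([(106,122),(598,125)],q).round(1),"inner(54)",w([(140,155),(562,155)],q).round(1))
quad(c,[(193,283),(512,283),(507,602),(196,602)],.096,6,(260,155))
E
ls pics
```

```text
0.09 front(32.6) 34.3 rear(33.9) 35.2 len(36.3) 37.5 37.5 tabs(49.85) 51.9
0.0925 front(32.6) 33.8 rear(33.9) 34.7 len(36.3) 37.0 37.0 tabs(49.85) 51.2
0.095 front(32.6) 33.4 rear(33.9) 34.2 len(36.3) 36.5 36.5 tabs(49.85) 50.5
0.0975 front(32.6) 32.9 rear(33.9) 33.7 len(36.3) 36.0 36.0 tabs(49.85) 49.8
0.1 front(32.6) 32.4 rear(33.9) 33.3 len(36.3) 35.5 35.5 tabs(49.85) 49.1
0.1025 front(32.6) 31.9 rear(33.9) 32.8 len(36.3) 34.9 34.9 tabs(49.85) 48.4
foot 79.822252110996
0.043 rim outer(62.5) 65.0 inner(54) 56.0
0.0465 rim outer(62.5) 64.0 inner(54) 55.1
0.05 rim outer(62.5) 63.0 inner(54) 54.3
0.053 rim outer(62.5) 62.1 inner(54) 53.6
z 0.096 ctr [ 0.4708 -0.1339]
    0.0332 108.7
    0.0363 19.3
    0.034 -71.3
    0.0363 -162.1
cmp.png
s12.png
s8.png
s9.png
sa.png
side0.png
ta.png
top0.png
w1.png
w10z.png
w11z.png
w12z.png
w1z.png
w2.png
w2z.png
w3.png
w3z.png
w4.png
w4z.png
w5z.png
w6z.png
w7.png
w7z.png
w8.png
w8z.png
w9.png
w9z.png
```

```bash
python3 - <<'E'
from h import *
t=cv2.imread("pics/w2z.png"); b=cv2.imread("pics/w12z.png")
cv2.imwrite("pics/cmp2.png",np.hstack([cv2.resize(t[0:340],(400,206)),cv2.resize(b[0:340],(400,206))]))
# reuse c12 for blue image with cam height adj (same nominal tcp z .1283 vs .1285)
z=np.load("c12.npz"); c=(z["K"],z["p"],z["R"])
f=lambda A: np.array(A)/6.-.4+[260,155]
w=lambda A,zz: np.linalg.norm(np.subtract(*[atz("wrist",p,zz,c) for p in f(A)]))*1000
print("blue foot",w([(68,35),(590,40)],.004),"blue rim outer",w([(80,105),(574,108)],.05))
for k in ("w2z","w12z"):
    im=cv2.imread(f"pics/{k}.png"); 
    for row in (108,113,118,123,128,133): 
        g=im[row,:,:].astype(int); print(k,row,[(i,g[i].tolist()) for i in range(60,140,8)][:0])
E
```

```text
blue foot 79.68550255103737 blue rim outer 63.07990033017964
w2z 108 []
w2z 113 []
w2z 118 []
w2z 123 []
w2z 128 []
w2z 133 []
w12z 108 []
w12z 113 []
w12z 118 []
w12z 123 []
w12z 128 []
w12z 133 []
```

View pics/cmp2.png

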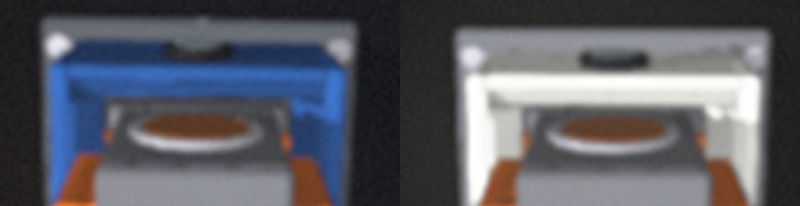

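```bash
python3 -c "
from h import *
delta((0.4700,-0.1352,0.058),108.7)"
```

```text
tcp [ 0.4698 -0.1355  0.1279] yaw_y 108.71 tilt z [ 1.2e-03 -1.0e-04 -1.0e+00] -> xyz cm [-0.02  0.02  6.99] rot deg [-0.03  0.06  0.01] F [ 1.09  0.05 -0.01] w 0.0853 t 19.1
```

Request:
jog_arm(
  rows=[
    {"xyz": [0,0,1.5],"delta_rot": [0,0,0],"fingers": 0},
    {"xyz": [0,0,3.2],"delta_rot": [0,0,0],"fingers": 0},
    {"xyz": [0,0,5],"delta_rot": [0,0,0],"fingers": 0},
    {"xyz": [0,0,6.4],"delta_rot": [0,0,0],"fingers": 0},
    {"xyz": [0,0,7.0],"delta_rot": [0,0,0],"fingers": 0},
  ],
)

```text
clock: 19.52
tcp_pos: [0.4682, -0.1351, 0.0554]
orientation: [0.51, -3.097, -0.001]
contact_force: [-0.1, -0.7, 0.4]
grip_width: 0.0857
```

```bash
python3 - <<'E'
from h import *
for k in range(5):
    c=cam("wrist"); o=r.get_obs(); f=imaging.grab_frame("wrist")
print(o["tcp_pos"],o["contact_force"])
np.savez("c13.npz",K=c[0],p=c[1],R=c[2],T=o["tcp_pos"],O=o["orientation"])
w4=cv2.imread("pics/w4.png")
a=cv2.resize(w4[50:190,140:260],None,fx=3.3,fy=3.3,interpolation=cv2.INTER_CUBIC)
b=cv2.resize(f[200:340,260:380],None,fx=3.3,fy=3.3,interpolation=cv2.INTER_CUBIC)
cv2.imwrite("pics/cmp3.png",np.hstack([a,b]))
E
```

```text
[ 0.47003785 -0.13562999  0.05798875] [ 0.58747642 -1.48998089  0.77431654]
```

View pics/cmp3.png

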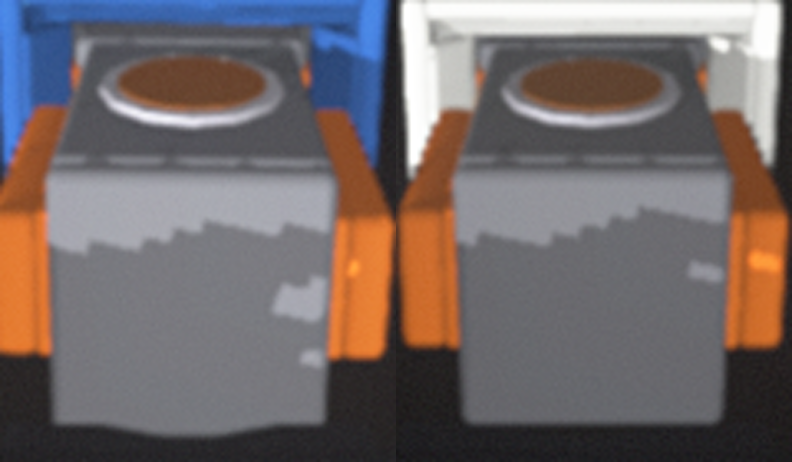

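Request:
jog_arm(
  rows=[
    {"xyz": [0,0,-1.5],"delta_rot": [0,0,0],"fingers": 0},
    {"xyz": [0,0,-4],"delta_rot": [0,0,0],"fingers": 0},
    {"xyz": [0,0,-7],"delta_rot": [0,0,0],"fingers": 0},
    {"xyz": [0,0,-10],"delta_rot": [0,0,0],"fingers": 0},
    {"xyz": [0,0,-13],"delta_rot": [0,0,0],"fingers": 0},
  ],
)

```text
clock: 20.18
tcp_pos: [0.4701, -0.1358, 0.1907]
orientation: [-0.509, 3.097, -0.001]
contact_force: [0.9, -0.3, -0.6]
grip_width: 0.0856
```

Request:
jog_arm(
  rows=[
    {"xyz": [0,0,0],"delta_rot": [0,0,0],"fingers": 0},
    {"xyz": [0,0,0],"delta_rot": [0,0,0],"fingers": 0},
    {"xyz": [0,0,0],"delta_rot": [0,0,0],"fingers": 0},
    {"xyz": [0,0,0],"delta_rot": [0,0,0],"fingers": 0},
    {"xyz": [0,0,0],"delta_rot": [0,0,0],"fingers": 0},
  ],
)

```text
clock: 20.6
tcp_pos: [0.4693, -0.1356, 0.1896]
orientation: [-0.51, 3.099, -0.001]
contact_force: [0.4, 0.5, 0.4]
grip_width: 0.0856
```

```bash
python3 - <<'E'
from h import *
f=imaging.grab_frame("wrist"); cv2.imwrite("pics/w14.png",f)
o=r.get_obs(); print(o["tcp_pos"],o["contact_force"],o["clock"])
E
```

```text
[ 0.46931166 -0.13562321  0.18960643] [ 0.67114808 -0.86337757 -0.0546341 ] 20.65
```

View pics/w14.png

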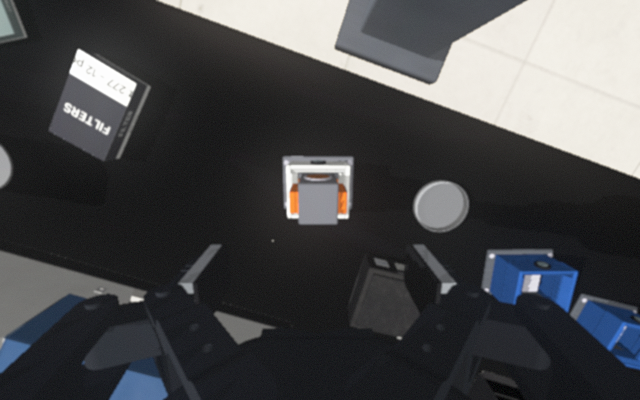

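The cartridge sits upright in the white dock at about (318,195), with both orange tabs out. The dish, box and carton haven't moved, and the gripper is clear.

```bash
python3 -c "
from h import *
print(r.hand_in())"
```

```text
the job is handed in; nothing more can be done
None
```

The filter cartridge is now in the white dock with both tabs sprung out, and I handed the job in at about 20.7 s of the 64 s allowed.

**What I did:**
- I pinched the tabs in the blue dock until the fingers were about 38 mm apart. The vertical force stayed under 4 N, and the cartridge lifted out freely.
- I lowered it into the white dock. The sprung plate was felt at TCP z ≈ 58 mm and the firm floor at about 51.5 mm, so the collar is set about 3.3 mm low.
- I kept about 8 N of push on while the tabs spread past the lips (4 N for the last part), then opened the fingers and backed off.

**Last checks:**
- **Locked:** the close-up puts the cartridge top at about 95.6 mm above the bench. Locked should be about 94.8 mm and not locked about 100.6 mm, so it reads as locked. It looks level, and both tabs are fully out. The barbs themselves cannot be seen under the lips, and I did not tug on it to test.
- **Surroundings:** in the final wrist picture, the things in view near the white dock look undisturbed, and the gripper was touching nothing.

**Disagreements:** the picture estimate of the white dock's rim (about 50–51 mm high) did not match the lower collar setting found by feel, and I trusted the feel. The wrist camera's sideways readings also varied by 1–3 mm, so I lined the cartridge up with the dock within the same image.

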